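# Tip the ball into the arched dish, lift it and turn it toward the chair

## Robot

A 7-joint arm with a two-finger parallel gripper is mounted at the origin on the work surface; the furniture and walls round the work are solid. World frame = base frame: x ahead of the robot, y to its left, z up, the work surface at z = 0. Lengths are in m, angles in rad, forces in N, time in s.
With the tool pointing down it reaches from about 0.35 to 0.775 m from the base axis. Payload 3.1 kg.
Tool frame: the origin (TCP) lies midway between the tips of the shut fingers; the grasp point (between the pads) lies 19 mm behind it; z points along the fingers, y is the direction in which the jaws open and shut (so a half turn about z gives the same grasp; the last joint's range is limited). The gripper opens to 85 mm and grips with 20 to 120 N. Pads are 22 mm wide; open, the fingers measure 114 mm over their backs; the gripper's body (76 mm by 85 mm) begins 54 mm behind the grasp point. The pads swing forward as they close: fully open they stand 13 mm farther back than shut.
Start: joints at [-1.154, 0.311, 0.014, 1.512, -0.004, 1.319, -0.027], TCP at [0.244, 0.493, 0.231] pointing down, gripper open.
Joint ranges: [-2.7, 2.7], [-0.3, 1.91], [-1.27, 1.3], [0.12, 2.57], [-1.44, 4.58], [0.2, 2.03], [-3.05, 3.05]. Speed limits (rad/s): [2.79, 2.79, 3.14, 3.14, 3.14, 3.14, 3.14].

## Interface

Orientations are given as a 3x3 rotation matrix whose columns are the frame's x, y, z axes.
In Python, from bench import r gives the robot as it stands.
- The arm moves only by the shell command python3 -m inch 'ROWS' [FORCE]. ROWS is JSON, a list of rows, each an object of numbers: "dx", "dy", "dz": the shift along the world's x, y, z normalised to -1 to 1, where 1 is 0.25 m; "wx", "wy", "wz": the turn, a rotation vector about the world's x, y, z normalised to -1 to 1, where 1 is 180 degrees; "gripper": the closure, from 0 (fully open) to 1 (shut). A call has 1 to 12 rows; each row is the pose to reach, as a shift and turn from the pose measured when the call began, turning the shorter way round; what a row does not reach only later rows make up. A row lasts 1/10 s, in which the tool goes at most 50 mm and 8.59 degrees, less where a joint would pass 70% of its speed; a pose out of reach is approached as far as the arm can. A call with a number of a shift or a turn outside -1 to 1 is refused whole. A call with a gripper value outside its range is refused whole. The fingers move at their own pace and stop on an object; FORCE is the grip in N (left out, the last holds). Time passes only in rows, so rows that repeat a pose let the fingers close. It gives the time, the measured TCP pose, the force and the opening at its end, in the units of the state.
- r.get_state(): the state, without advancing time (a new reading comes with each control period).
- r.camera(name): name is "scene" or "top" or "wrist"; returns a dict with "frame" (480x640x3 uint8, red, green, blue), "camera_matrix" (3x3 intrinsics, pixels), "position" and "attitude" of the camera in the world. Camera axes: x right, y down, z forward; pixel columns grow to the right and rows downward; lengths in m; the calibration is good to about 2 mm. A picture is of the moment at which its call begins. There is no depth.
- r.job_done(): hands the job in, once; it reports no verdict.
Trained networks look in the newest picture that a camera, given by its name, has taken for a name from the list of things; names that differ only in an ending like _2 or _b are one class to them, and where a whole thing is asked for, a point or a joint stands for the part that bears it (a point fixed in the world has none). Each returns a list of dicts, best first, with "score" (0 to 1); they miss things now and then, are a little off and sometimes report something else, mostly with a low value. They report only what shows in the picture. A call takes as long as a camera call. They do not tell look-alikes from the thing itself.
- r.regions_of(camera, thing): "pixels" (480x640 bool, what is visible of it) and "uv" ([column, row] in pixels, amid what is visible of it).
- r.place_of(camera, thing): "uv" ([column, row] in pixels: a listed point, or the origin of a listed thing).
The state is a dict: "time": time; "q": joint angles; "dq": joint speeds; "joint_efforts": joint torques, N m; "eef_pos": TCP position; "ee_rot": TCP orientation; "contact_force": force on the tool from outside, world axes, zero at the start; "moment": the same for the moment, N m; "width": finger opening in m.
Only numpy, scipy, OpenCV 4.12 (cv2) and the standard library are available. Lean on these libraries where they do the work, as an engineer would, in place of code of your own. Each camera call takes 0.05 s, during which the arm holds its last target.

## Task

Get the desk balance game ready for whoever sits in the chair on the robot's left: tip the steel ball out of the small wooden scoop into the round dish, without spilling it or touching it with the fingers, and set the scoop back down flat on the desk beside. Then lift the dish by its arch straight up about a hand's breadth above its coaster, and only there, over the coaster, turn it a quarter turn (either way) so that an open side of the arch faces the chair, keeping it level and the ball in the middle. Finish while still holding it there in the gripper, level and still; leave the other desk things where they are.

Things in the scene. Friction and masses are not known exactly. Their poses are not given: they have to be found in the camera images.
- dish: Loose round wooden dish, 130 mm across, about 0.2 kg, with a steel wire arch over it. Origin: centre of its underside (8 mm above the desk at the start, on the coaster, axes parallel to the coaster's). z up. Rim 32 mm above the origin, wall 5 mm thick. The 7 mm arch stands in its y-z plane, legs at y = +-63.5 mm, top 110 mm above the origin; so it is open toward its +x and -x sides.
- dish_grip (a point): Centre of the wooden grip block on top of the dish's arch, 110 mm above the dish's origin, straight over the dish's centre. The block is 14 mm thick along the dish's x (close the fingers along x), 56 mm long along the dish's y, 18 mm high. Same axes as the dish.
- dish_floor (a point): Lowest point of the dish's inner floor, in the middle, 10 mm above the dish's origin. The floor, 120 mm across, is a shallow cone that falls 9 degrees to the middle; at the wall it lies 19.5 mm above the origin.
- coaster: Square tile coaster with a small mosaic pattern, 100x100x8 mm, fixed to the desk; the dish stands centred on it at the start. Origin: centre of its underside. Its +x points away from the robot (up to 0.35 rad off), its +y to the robot's left, where the chair is. Dish and scoop stand side by side, either one on the left.
- scoop: Loose small scoop of pale wood, 0.1 kg. Origin: on the desk under the centre of its tray, z up; the spout (open end) points along its -x, toward the robot at the start (up to 0.4 rad off), the handle along +x. Tray 84 mm long (x -42 to +44 mm), 62 mm wide, side walls 31 mm high, 4 mm thick. It rests flat on its underside.
- scoop_grip (a point): Grasp point in the scoop's handle, 72 mm behind the scoop's origin (+x) and 38 mm above the desk. The handle is an upright block 14 mm thick along the scoop's y (close the fingers along y), 54 mm long along x (x 44 to 98 mm), 52 mm high.
- scoop_lip (a point): Middle of the spout's floor edge, where the ball leaves: 42 mm ahead of the scoop's origin (-x), 12 mm above its underside. The V-shaped floor falls 5 degrees toward the back wall, so the ball rests there and rolls out only when the spout is tipped some 8 to 12 degrees down. Tip slowly: it rolls freely and fast on a steep slope.
- ball: Loose steel ball, 30 mm diameter, 50 g; origin at its lowest point at the start and turning with it, so use ball_center. It starts in the back of the scoop's tray.
- ball_center (a point): Centre of the ball; 25 mm above the dish's origin when it rests in the middle of the dish.
- eraser: Bystander: loose eraser, 22x45x12 mm, between dish and scoop. Leave it alone.
- pen_black: Bystander: loose slim pen, 11x146x12 mm, lying between dish and scoop, nearer the robot than the eraser, pointing away from the robot. Leave it alone.
Things that resemble listed ones, but are neither listed nor needed, are in the scene too. Leave any purple or yellow look-alike of the coaster alone.

How it is judged:
On the way, in this order (a step that is already met when the one before it is completed fails the run):
1. the ball lies in the middle of the dish, the dish still on its coaster (horizontal distance between ball_center and dish_floor below 0.015 m and z of ball_center in the frame of dish below 0.035 m and height (world z) of dish below 0.015 m), for 0.3 s.
2. the scoop stands flat on the desk again, let go (height (world z) of scoop below 0.006 m and angle between scoop's own z axis and vertical below 0.1 rad and contact force between the fingers and scoop below 0.05 N), for 0.2 s.
3. the dish is lifted more than 30 mm above its coaster, not yet turned, the ball in its middle (height (world z) of dish above 0.038 m and angle between the x axis of dish and the x axis of coaster, either way round below 0.5 rad and horizontal distance between ball_center and dish_floor below 0.02 m), for 0.1 s.
At the end, for the whole second after the job is handed in: The gripper holds the dish still 50 to 200 mm above the desk, within 60 mm of straight over the coaster, level within 0.09 rad, a quarter turn (either way, within 0.17 rad) from its start, touching neither coaster nor scoop; the ball within 15 mm of its middle; the scoop flat on the desk (height (world z) of dish between 0.05 and 0.2 m and horizontal distance between dish and coaster below 0.06 m and angle between the x axis of dish and the y axis of coaster, either way round below 0.17 rad and angle between dish's own z axis and vertical below 0.09 rad and linear speed of dish below 0.03 m/s and contact force between the fingers and dish above 1 N and contact force between dish and coaster below 0.01 N and contact force between dish and scoop below 0.01 N and horizontal distance between ball_center and dish_floor below 0.015 m and z of ball_center in the frame of dish between 0.015 and 0.035 m and height (world z) of scoop below 0.006 m and angle between scoop's own z axis and vertical below 0.1 rad); the arm keeps its last pose, push and grip.
It fails at once if the fingers touch the ball (contact force between the fingers and ball above 0.2 N).
It fails at once if the ball is spilt on the desk (height (world z) of ball_center below 0.0175 m).
It fails at once if the lifted dish lets the ball run more than 30 mm from the middle (height (world z) of dish above 0.03 m and horizontal distance between ball_center and dish_floor above 0.03 m).
It fails at once if the dish is tilted more than 0.2 rad (angle between dish's own z axis and vertical above 0.2 rad).
It fails at once if the eraser or the pen is pushed away (40 mm) (distance of any of eraser, pen_black from where it was at the start of the episode above 0.04 m).
It also fails if it takes over 67 s, if anything falls off the work surface, if the arm or the gripper's body presses on something with over 40 N, if the wrist force passes 120 N, or if a joint passes its speed limit or range.

## Working session

There is one attempt and no reset: what is moved stays moved. The work goes in short steps, Python scripts to look and compute and a shell command to move; the robot and the scene stay as the last step left them, time stands still between calls to the robot, and variables do not carry over. Pictures are saved under pics/ and viewed, and the job is handed in when it is done.

```bash
ls -la; mkdir -p pics; python3 - <<'E'
from bench import r
import cv2,numpy as np
s=r.get_state();print(s)
for c in ["scene","top","wrist"]:
    d=r.camera(c);cv2.imwrite(f"pics/{c}0.png",d["frame"][:,:,::-1]);print(c,d["camera_matrix"],d["position"],d["attitude"])
E
```

```text
total 12
drwxr-xr-x  3 agent agent 4096 Dec  7 14:53 .
drwxr-xr-x 23 root  root  4096 Dec  7 14:53 ..
drwxr-xr-x  2 agent agent 4096 Dec  7 14:53 pics
{'time': 0.0, 'q': array([-1.15369926,  0.31173088,  0.01403521,  1.51306763, -0.00440578,
        1.31918462, -0.02719012]), 'dq': array([-2.20041225e-03, -1.24538052e-03,  3.25881546e-04, -1.11877882e-03,
       -7.68606405e-04, -2.94077917e-06,  1.07847979e-03]), 'joint_efforts': array([ 1.36374517e-06, -3.79919386e+01,  1.45918750e-01, -2.30590779e+01,
        1.21643147e-02,  1.34899450e-02, -6.77286280e-06]), 'eef_pos': array([0.24326369, 0.49246462, 0.23021404]), 'ee_rot': array([[-8.96605430e-01,  4.42829311e-01, -9.50446978e-04],
       [ 4.42830319e-01,  8.96602835e-01, -2.15977605e-03],
       [-1.04238687e-04, -2.35735368e-03, -9.99997216e-01]]), 'contact_force': array([ 0.47805438,  0.58065871, -0.6286579 ]), 'moment': array([-0.01276279, -0.02820644,  0.03684139]), 'width': 0.08566271377801202}
scene [[561.43078061   0.         314.20432034]
 [  0.         561.43078061 234.0524162 ]
 [  0.           0.           1.        ]] [1.23079774 0.16255852 0.55485255] [[-0.22209925  0.46742287 -0.85567972]
 [ 0.97500313  0.10072132 -0.19805076]
 [-0.00638827 -0.87827734 -0.47810889]]
top [[522.68068268   0.         318.20956839]
 [  0.         522.68068268 238.5891031 ]
 [  0.           0.           1.        ]] [ 0.29898408 -0.01945603  1.03764445] [[-0.01613299 -0.98711716  0.15918364]
 [-0.99961243  0.01953553  0.01983317]
 [-0.0226874  -0.15880198 -0.98704975]]
wrist [[345.01576274   0.         322.65899863]
 [  0.         345.01576274 244.87581003]
 [  0.           0.           1.        ]] [0.1793365  0.52387535 0.37369254] [[ 0.44098451  0.86162224  0.25127628]
 [ 0.89751246 -0.42272033 -0.12561413]
 [-0.00201233  0.28091748 -0.95972982]]
```

View pics/scene0.png

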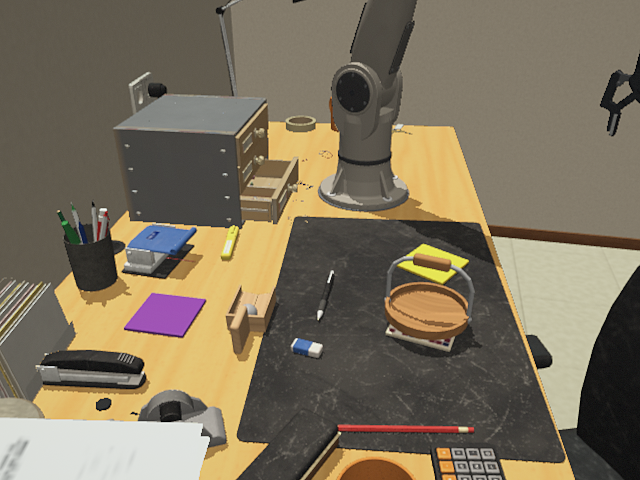

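View pics/top0.png

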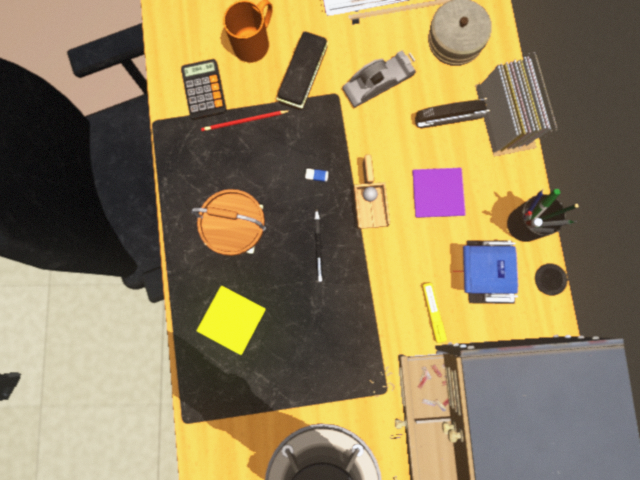

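```bash
cat > h.py <<'E'
from bench import r
import cv2,numpy as np
def shot(c,name=None):
    d=r.camera(c)
    if name: cv2.imwrite(f"pics/{name}.png",d["frame"][:,:,::-1])
    return d
def ray(d,uv):
    v=np.linalg.solve(d["camera_matrix"],[uv[0],uv[1],1.]);return d["attitude"]@v
def onplane(d,uv,z):
    v=ray(d,uv);p=d["position"];return p+v*(z-p[2])/v[2]
def proj(d,P):
    c=d["attitude"].T@(np.asarray(P)-d["position"]);u=d["camera_matrix"]@c;return u[:2]/u[2]
def tri(obs):
    A=np.zeros((3,3));b=np.zeros(3)
    for d,uv in obs:
        v=ray(d,uv);v/=np.linalg.norm(v);M=np.eye(3)-np.outer(v,v);A+=M;b+=M@d["position"]
    p=np.linalg.solve(A,b)
    return p,[np.linalg.norm(proj(d,p)-uv) for d,uv in obs]
E
python3 - <<'E'
from h import *
Z=dict(dish=.008,dish_grip=.118,dish_floor=.018,coaster=0,scoop=0,scoop_grip=.038,scoop_lip=.012,ball_center=.03,eraser=0.0,pen_black=0.0)
ds={c:shot(c) for c in ["scene","top"]}
for t in Z:
    for c in ds:
        for o in r.place_of(c,t)[:4]:
            print(t,c,np.round(o["uv"],1),round(o["score"],2),np.round(onplane(ds[c],o["uv"],Z[t]),4))
E
```

```text
dish scene [424.7 319.2] 0.68 [0.4912 0.1707 0.008 ]
dish top [235.  221.9] 0.59 [0.5024 0.1682 0.008 ]
dish_grip scene [431.1 263.5] 0.92 [0.5014 0.1711 0.118 ]
dish_grip scene [324.1 295.3] 0.35 [0.6154 0.0333 0.118 ]
dish_grip top [221.8 214.3] 0.75 [0.4951 0.1722 0.118 ]
dish_floor scene [425.8 313.7] 0.64 [0.4899 0.1715 0.018 ]
dish_floor scene [430.5 265.4] 0.48 [0.3413 0.1722 0.018 ]
dish_floor scene [251.8 314.7] 0.21 [ 0.5514 -0.0971  0.018 ]
dish_floor top [233.9 224.5] 0.55 [0.4952 0.1686 0.018 ]
coaster scene [423.5 322.9] 0.63 [0.4906 0.1695 0.    ]
coaster scene [429.6 265.6] 0.63 [0.3126 0.171  0.    ]
coaster scene [164.8 316. ] 0.62 [ 0.5624 -0.2438  0.    ]
coaster scene [323.2 297.2] 0.42 [ 0.4551 -0.002   0.    ]
coaster top [229.5 321.1] 0.78 [0.3053 0.1787 0.    ]
coaster top [440.9 191.5] 0.59 [ 0.5582 -0.2492  0.    ]
scoop scene [250.  315.7] 0.63 [ 0.5318 -0.1079  0.    ]
scoop scene [422.5 318.7] 0.6 [0.4798 0.1673 0.    ]
scoop top [371.3 207.9] 0.7 [ 0.5272 -0.1072  0.    ]
scoop_grip scene [243.  321.9] 0.59 [ 0.5965 -0.0947  0.038 ]
scoop_grip top [368.8 168.3] 0.73 [ 0.5989 -0.1016  0.038 ]
scoop_lip scene [256.8 296.8] 0.78 [ 0.4945 -0.1076  0.012 ]
scoop_lip scene [422.3 320.6] 0.67 [0.501  0.1671 0.012 ]
scoop_lip top [370.3 226.1] 0.65 [ 0.4875 -0.103   0.012 ]
scoop_lip top [369.2 206. ] 0.47 [ 0.5285 -0.1021  0.012 ]
ball_center scene [250.1 310.9] 0.41 [ 0.5577 -0.0971  0.03  ]
ball_center top [368.8 194.9] 0.64 [ 0.5469 -0.1006  0.03  ]
eraser scene [306.3 352.5] 0.88 [0.6001 0.0032 0.    ]
eraser top [319.1 179. ] 0.71 [ 0.5899 -0.0024  0.    ]
eraser top [233.1 222.2] 0.36 [0.5034 0.1736 0.    ]
pen_black scene [323.6 296. ] 0.72 [ 0.4514 -0.002   0.    ]
pen_black top [321.  247.5] 0.56 [ 0.4481 -0.0039  0.    ]
```

The scene camera shows the dish at (428,308) with its grip at (431,263), and the scoop at (250,312) with the ball at (250,311). The pen is at (324,296) and the eraser at (306,349). Two flat squares could be taken for the coaster, yellow (432,263) and purple (165,315). The real one is the mosaic tile under the dish at (422,333). I'll check these in close crops.

```bash
python3 - <<'E'
from h import *
a=shot("top")["frame"][:,:,::-1];b=shot("scene")["frame"][:,:,::-1]
x=cv2.resize(a[140:270,180:300],None,fx=3.2,fy=3.2,interpolation=cv2.INTER_CUBIC)
y=cv2.resize(a[140:270,330:410],None,fx=3.2,fy=3.2,interpolation=cv2.INTER_CUBIC)
cv2.imwrite("pics/c1.png",np.hstack([x,y]))
x=cv2.resize(b[245:360,370:490],None,fx=3.2,fy=3.2,interpolation=cv2.INTER_CUBIC)
y=cv2.resize(b[245:360,210:300],None,fx=3.2,fy=3.2,interpolation=cv2.INTER_CUBIC)
cv2.imwrite("pics/c2.png",np.hstack([x,y]))
E
```

```text
(no output)
```

View pics/c1.png

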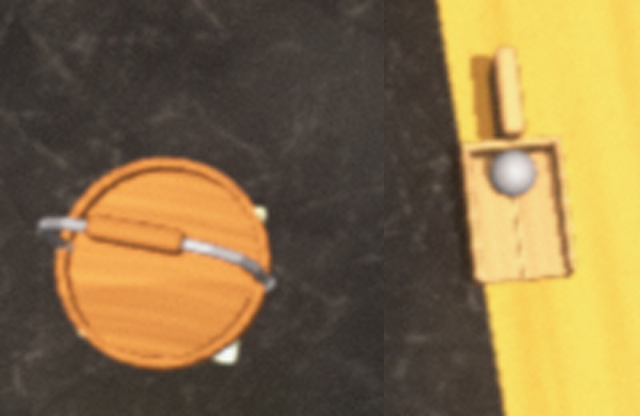

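View pics/c2.png

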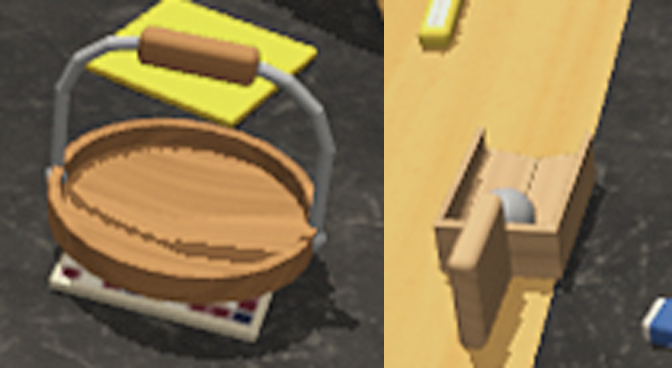

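```bash
python3 - <<'E'
from h import *
t=shot("top");s=shot("scene")
T=lambda x,y:np.array([330+(x-384)/3.2,140+y/3.2]);D=lambda x,y:np.array([180+x/3.2,140+y/3.2])
S=lambda x,y:np.array([210+(x-384)/3.2,245+y/3.2]);E=lambda x,y:np.array([370+x/3.2,245+y/3.2])
ang=lambda a,b:np.arctan2(*(a-b)[1::-1])
hf,hn=[onplane(t,T(*p),.052) for p in[(506,48),(511,133)]];print("handle top",hf,hn,ang(hf,hn))
c=[onplane(t,T(*p),.031) for p in[(463,143),(560,140),(476,281),(575,273)]];print("tray",np.round(c,4),ang(c[0],c[2]),ang(c[1],c[3]),np.mean(c,0))
hf,hn=[onplane(s,S(*p),.052) for p in[(463,263),(492,202)]];print("scene handle top",hf,hn,ang(hf,hn))
# dish
l,rr=[onplane(t,D(*p),.127) for p in[(88,227),(184,242)]];print("block top",l,rr,(l+rr)/2,ang(l,rr)-np.pi/2)
l,rr=[onplane(s,E(*p),.127) for p in[(262,58),(141,35)]];print("block scene",l,rr,(l+rr)/2,ang(l,rr)-np.pi/2)
# coaster front edge in scene: corners 
l,rr=[onplane(s,E(*p),.008) for p in[(258,335),(50,280)]];print("coaster",l,rr,(l+rr)/2,ang(l,rr)-np.pi/2,np.linalg.norm(l-rr))
# fit dish circle rim top z=.04
cc=onplane(t,D(163,262),.04);print("rim ctr",cc)
for c,d in(("top",t),("scene",s)):
    for th in["dish","scoop"]:
        o=r.regions_of(c,th)[0];print(c,th,o["uv"],o["score"],o["pixels"].sum())
E
```

```text
handle top [ 0.62163479 -0.09999219  0.052     ] [ 0.56801294 -0.10134142  0.052     ] 0.025156549804406462
tray [[ 0.568  -0.0732  0.031 ]
 [ 0.5686 -0.1332  0.031 ]
 [ 0.4811 -0.0788  0.031 ]
 [ 0.4848 -0.1393  0.031 ]] 0.06391933640348807 0.0725108332348418 [ 0.52563733 -0.10611938  0.031     ]
scene handle top [ 0.62801852 -0.0953131   0.052     ] [ 0.58132741 -0.09778941  0.052     ] 0.05298633079689292
block top [0.49986559 0.19611222 0.127     ] [0.49018627 0.14217275 0.127     ] [0.49502593 0.16914248 0.127     ] -0.17755800631326557
block scene [0.5090104  0.20023857 0.127     ] [0.50007833 0.14530476 0.127     ] [0.50454437 0.17277167 0.127     ] -0.1611863531790978
coaster [0.55743147 0.21190597 0.008     ] [0.53789261 0.11386574 0.008     ] [0.54766204 0.16288586 0.008     ] -0.1967168392130647 0.09996826575356997
rim ctr [0.49627569 0.1703606  0.04      ]
top dish [230.6, 224.1] 0.88 3574
top scoop [371.5, 204.1] 0.8 1614
scene dish [428.0, 302.5] 0.91 5053
scene scoop [246.2, 316.9] 0.68 2035
```

Choice for the first reach: the pale scoop holding the ball, at scene (250,312) and top (371,204), with its handle on the far side. The crops confirm it. They also show the coaster's mosaic edge under the dish, so the yellow and purple squares are look-alikes to leave alone. I'll move to a hover point over the handle.

```bash
python3 -m inch '[{"dx":0.06,"dy":-0.1,"wz":0.01,"gripper":0},{"dx":0.15,"dy":-0.25,"wz":0.02,"gripper":0},{"dx":0.24,"dy":-0.4,"wz":0.03,"gripper":0},{"dx":0.33,"dy":-0.55,"wz":0.04,"gripper":0},{"dx":0.42,"dy":-0.7,"wz":0.05,"gripper":0},{"dx":0.51,"dy":-0.85,"wz":0.07,"gripper":0},{"dx":0.6,"dy":-1,"wz":0.08,"gripper":0}]' 80
python3 -m inch '[{"dx":0.1,"dy":-0.15,"wz":0.01,"gripper":0},{"dx":0.2,"dy":-0.3,"wz":0.02,"gripper":0},{"dx":0.32,"dy":-0.45,"wz":0.03,"gripper":0},{"dx":0.44,"dy":-0.6,"wz":0.05,"gripper":0},{"dx":0.56,"dy":-0.8,"wz":0.07,"gripper":0},{"dx":0.68,"dy":-1,"wz":0.08,"gripper":0}]'; python3 -c "
from h import *
print(r.get_state()['q'],r.get_state()['ee_rot'])"
```

```text
[-1.15372679  0.31093944  0.01398684  1.51153436 -0.00440145  1.31917049
 -0.02715408] [[-8.96657308e-01  4.42725279e-01  6.17218338e-06]
 [ 4.42725279e-01  8.96657307e-01 -2.57324792e-05]
 [-1.69267524e-05 -2.03406339e-05 -1.00000000e+00]]validation failed for argument at $[0]...
validation failed for argument at $[0]...
```

```bash
python3 -m inch '[{"dx":0.06,"dy":-0.1,"dz":0,"wx":0,"wy":0,"wz":0.01,"gripper":0},{"dx":0.15,"dy":-0.25,"dz":0,"wx":0,"wy":0,"wz":0.02,"gripper":0},{"dx":0.24,"dy":-0.4,"dz":0,"wx":0,"wy":0,"wz":0.03,"gripper":0},{"dx":0.33,"dy":-0.55,"dz":0,"wx":0,"wy":0,"wz":0.04,"gripper":0},{"dx":0.42,"dy":-0.7,"dz":0,"wx":0,"wy":0,"wz":0.05,"gripper":0},{"dx":0.51,"dy":-0.85,"dz":0,"wx":0,"wy":0,"wz":0.07,"gripper":0},{"dx":0.6,"dy":-1,"dz":0,"wx":0,"wy":0,"wz":0.08,"gripper":0}]' 80
```

```text
time: 2.35
eef_pos: [0.3943, 0.2416, 0.2316]
ee_rot: [[-0.979, 0.204, 0.001], [0.204, 0.979, 0.001], [-0.001, 0.001, -1.0]]
contact_force: [1.2, 0.1, -0.7]
width: 0.0856
```

```bash
python3 -m inch '[{"dx":0.1,"dy":-0.15,"dz":0,"wx":0,"wy":0,"wz":0.01,"gripper":0},{"dx":0.22,"dy":-0.3,"dz":0,"wx":0,"wy":0,"wz":0.02,"gripper":0},{"dx":0.34,"dy":-0.45,"dz":0,"wx":0,"wy":0,"wz":0.04,"gripper":0},{"dx":0.46,"dy":-0.6,"dz":0,"wx":0,"wy":0,"wz":0.06,"gripper":0},{"dx":0.58,"dy":-0.8,"dz":0,"wx":0,"wy":0,"wz":0.07,"gripper":0},{"dx":0.7,"dy":-1,"dz":0,"wx":0,"wy":0,"wz":0.08,"gripper":0}]'
python3 -m inch '[{"dx":0.1,"dy":-0.12,"dz":0,"wx":0,"wy":0,"wz":0,"gripper":0},{"dx":0.15,"dy":-0.25,"dz":-0.1,"wx":0,"wy":0,"wz":0,"gripper":0},{"dx":0.15,"dy":-0.37,"dz":-0.2,"wx":0,"wy":0,"wz":0,"gripper":0},{"dx":0.15,"dy":-0.37,"dz":-0.28,"wx":0,"wy":0,"wz":0,"gripper":0},{"dx":0.15,"dy":-0.37,"dz":-0.28,"wx":0,"wy":0,"wz":0,"gripper":0}]'
python3 - <<'E'
from h import *
print(r.get_state()["q"])
d=shot("wrist","w1")
for t,z in dict(scoop_grip=.038,scoop_lip=.012,ball_center=.032,scoop=0).items():
    for o in r.place_of("wrist",t)[:2]: print(t,o["uv"],round(o["score"],2),onplane(d,o["uv"],z))
E
```

```text
time: 2.95
eef_pos: [0.5617, 0.0045, 0.2318]
ee_rot: [[-0.999, -0.048, 0.001], [-0.048, 0.999, 0.001], [-0.001, 0.001, -1.0]]
contact_force: [1.0, 1.1, -0.3]
width: 0.0851
time: 3.45
eef_pos: [0.5966, -0.0889, 0.1582]
ee_rot: [[-0.999, -0.045, -0.006], [-0.045, 0.999, 0.002], [0.006, 0.002, -1.0]]
contact_force: [-0.4, 0.8, 0.1]
width: 0.0854
[-0.13539093  0.48599364  0.3758757   1.47477564 -0.1840688   1.22233985
  1.88116843]
scoop_grip [307.4, 239.2] 0.87 [ 0.59737397 -0.10107646  0.038     ]
scoop_lip [303.6, 89.9] 0.81 [ 0.48486569 -0.10903133  0.012     ]
ball_center [311.8, 178.7] 0.68 [ 0.55053747 -0.09957124  0.032     ]
scoop [311.0, 148.9] 0.93 [ 0.52870173 -0.10198809  0.        ]
```

View pics/w1.png

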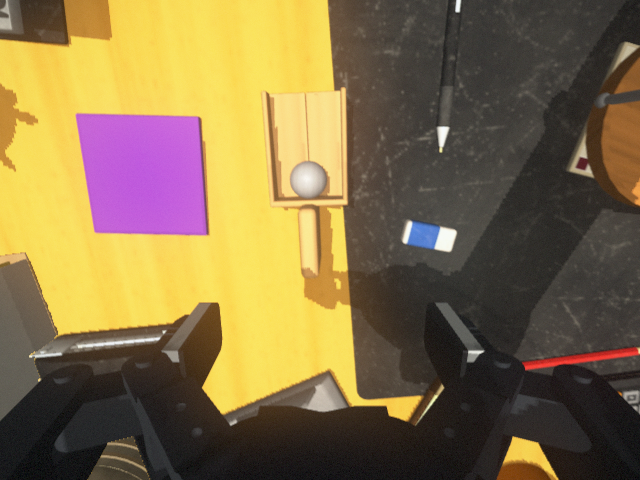

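The wrist view shows the handle at (310,240), the ball at (308,180) at the back of the tray and the spout at (305,92). The wrist measurement agrees with the top camera to within about 2 mm. Next I descend over the handle.

```bash
python3 -m inch '[{"dx":0,"dy":-0.045,"dz":-0.05,"wx":0,"wy":0,"wz":0.004,"gripper":0},{"dx":0.004,"dy":-0.045,"dz":-0.15,"wx":0,"wy":0,"wz":0.004,"gripper":0},{"dx":0.004,"dy":-0.045,"dz":-0.25,"wx":0,"wy":0,"wz":0.004,"gripper":0},{"dx":0.004,"dy":-0.045,"dz":-0.35,"wx":0,"wy":0,"wz":0.004,"gripper":0},{"dx":0.004,"dy":-0.045,"dz":-0.44,"wx":0,"wy":0,"wz":0.004,"gripper":0},{"dx":0.004,"dy":-0.045,"dz":-0.51,"wx":0,"wy":0,"wz":0.004,"gripper":0},{"dx":0.004,"dy":-0.045,"dz":-0.545,"wx":0,"wy":0,"wz":0.004,"gripper":0},{"dx":0.004,"dy":-0.045,"dz":-0.55,"wx":0,"wy":0,"wz":0.004,"gripper":0},{"dx":0.004,"dy":-0.045,"dz":-0.55,"wx":0,"wy":0,"wz":0.004,"gripper":0}]'
python3 - <<'E'
from h import *
d=shot("scene");cv2.imwrite("pics/s2.png",cv2.resize(d["frame"][180:400,150:400,::-1],None,fx=2.4,fy=2.4))
E
```

```text
time: 4.6
eef_pos: [0.6025, -0.0978, 0.0271]
ee_rot: [[-0.998, -0.064, 0.006], [-0.064, 0.998, 0.001], [-0.006, 0.001, -1.0]]
contact_force: [-0.0, 0.2, 0.9]
width: 0.0852
```

View pics/s2.png

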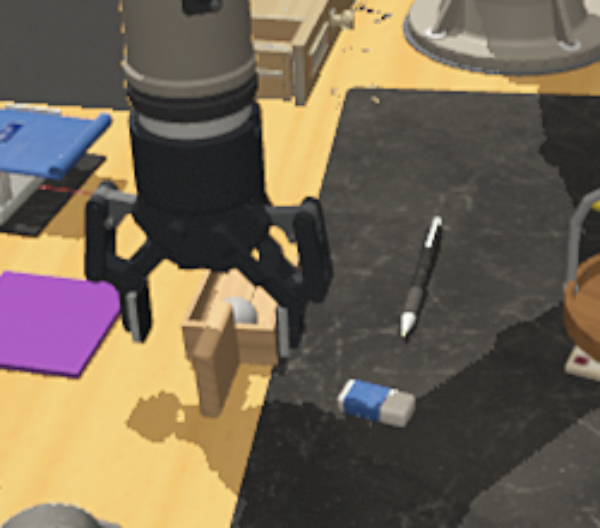

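```bash
python3 -m inch '[{"dx":-0.015,"dy":-0.008,"dz":-0.025,"wx":0,"wy":0.002,"wz":0,"gripper":0},{"dx":-0.015,"dy":-0.008,"dz":-0.025,"wx":0,"wy":0.002,"wz":0,"gripper":0.3},{"dx":-0.015,"dy":-0.008,"dz":-0.025,"wx":0,"wy":0.002,"wz":0,"gripper":0.6},{"dx":-0.015,"dy":-0.008,"dz":-0.025,"wx":0,"wy":0.002,"wz":0,"gripper":0.7},{"dx":-0.015,"dy":-0.008,"dz":-0.025,"wx":0,"wy":0.002,"wz":0,"gripper":0.8},{"dx":-0.015,"dy":-0.008,"dz":-0.025,"wx":0,"wy":0.002,"wz":0,"gripper":1},{"dx":-0.015,"dy":-0.008,"dz":-0.025,"wx":0,"wy":0.002,"wz":0,"gripper":1},{"dx":-0.015,"dy":-0.008,"dz":-0.025,"wx":0,"wy":0.002,"wz":0,"gripper":1},{"dx":-0.015,"dy":-0.008,"dz":-0.025,"wx":0,"wy":0.002,"wz":0,"gripper":1}]' 80
```

```text
time: 5.55
eef_pos: [0.5992, -0.1, 0.0215]
ee_rot: [[-0.998, -0.064, 0.001], [-0.064, 0.998, 0.001], [-0.001, 0.001, -1.0]]
contact_force: [-1.3, 0.8, 2.5]
width: 0.0127
```

```bash
python3 -m inch '[{"dx":0,"dy":0,"dz":0.01,"wx":0,"wy":0,"wz":0,"gripper":1},{"dx":0,"dy":0,"dz":0.03,"wx":0,"wy":0.004,"wz":0,"gripper":1},{"dx":0,"dy":0,"dz":0.07,"wx":0,"wy":0.009,"wz":0,"gripper":1},{"dx":0,"dy":0,"dz":0.12,"wx":0,"wy":0.014,"wz":0,"gripper":1},{"dx":0,"dy":0,"dz":0.17,"wx":0,"wy":0.02,"wz":0,"gripper":1},{"dx":0,"dy":0,"dz":0.22,"wx":0,"wy":0.025,"wz":0,"gripper":1},{"dx":0,"dy":0,"dz":0.27,"wx":0,"wy":0.03,"wz":0,"gripper":1},{"dx":0,"dy":0,"dz":0.32,"wx":0,"wy":0.03,"wz":0,"gripper":1},{"dx":0,"dy":0,"dz":0.36,"wx":0,"wy":0.03,"wz":0,"gripper":1},{"dx":0,"dy":0,"dz":0.39,"wx":0,"wy":0.03,"wz":0,"gripper":1},{"dx":0,"dy":0,"dz":0.4,"wx":0,"wy":0.03,"wz":0,"gripper":1},{"dx":0,"dy":0,"dz":0.4,"wx":0,"wy":0.03,"wz":0,"gripper":1}]'
python3 - <<'E'
from h import *
d=shot("scene","s3")
for t in["ball_center","scoop_lip"]:
    o=r.place_of("scene",t);print(t,[(x["uv"],x["score"]) for x in o[:2]])
E
```

```text
time: 6.75
eef_pos: [0.5992, -0.1, 0.1218]
ee_rot: [[-0.994, -0.063, -0.092], [-0.064, 0.998, 0.001], [0.092, 0.007, -0.996]]
contact_force: [-0.5, 0.3, -1.4]
width: 0.013
ball_center []
scoop_lip [([252.8, 236.0], 0.71), ([232.3, 270.9], 0.18)]
```

View pics/s3.png

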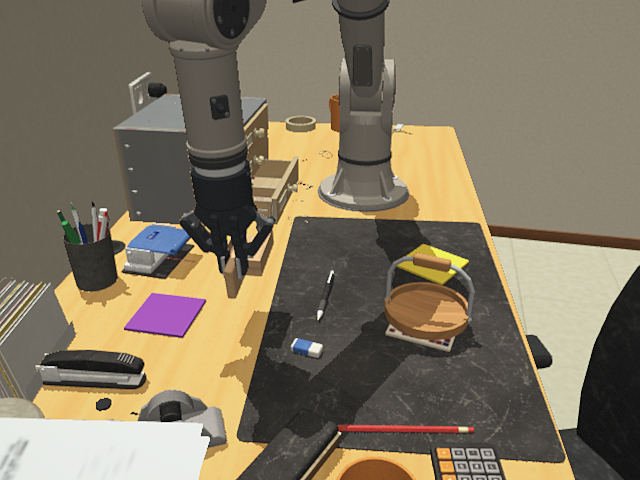

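The scoop is held with the spout tilted slightly up, and the ball is hidden behind it. Next is a smooth transit to the far side of the dish, yawed to line up with the dish's x axis.

```bash
python3 -m inch '[{"dx":0.01,"dy":0.01,"dz":0.01,"wx":0,"wy":0,"wz":0,"gripper":1},{"dx":0.02,"dy":0.03,"dz":0.02,"wx":0,"wy":0,"wz":-0.003,"gripper":1},{"dx":0.04,"dy":0.07,"dz":0.03,"wx":0,"wy":0,"wz":-0.006,"gripper":1},{"dx":0.07,"dy":0.12,"dz":0.05,"wx":0,"wy":0,"wz":-0.01,"gripper":1},{"dx":0.1,"dy":0.18,"dz":0.06,"wx":0,"wy":0,"wz":-0.015,"gripper":1},{"dx":0.13,"dy":0.24,"dz":0.07,"wx":0,"wy":0,"wz":-0.02,"gripper":1},{"dx":0.16,"dy":0.3,"dz":0.07,"wx":0,"wy":0,"wz":-0.025,"gripper":1},{"dx":0.18,"dy":0.36,"dz":0.07,"wx":0,"wy":0,"wz":-0.03,"gripper":1},{"dx":0.2,"dy":0.41,"dz":0.07,"wx":0,"wy":0,"wz":-0.035,"gripper":1},{"dx":0.21,"dy":0.45,"dz":0.07,"wx":0,"wy":0,"wz":-0.038,"gripper":1},{"dx":0.22,"dy":0.48,"dz":0.07,"wx":0,"wy":0,"wz":-0.04,"gripper":1},{"dx":0.22,"dy":0.5,"dz":0.07,"wx":0,"wy":0,"wz":-0.04,"gripper":1}]'
python3 -m inch '[{"dx":0,"dy":0.02,"dz":0,"wx":0,"wy":0,"wz":-0.003,"gripper":1},{"dx":0.01,"dy":0.05,"dz":0,"wx":0,"wy":0,"wz":-0.006,"gripper":1},{"dx":0.01,"dy":0.1,"dz":0,"wx":0,"wy":0,"wz":-0.01,"gripper":1},{"dx":0.01,"dy":0.16,"dz":0,"wx":0,"wy":0,"wz":-0.014,"gripper":1},{"dx":0.01,"dy":0.22,"dz":0,"wx":0,"wy":0,"wz":-0.018,"gripper":1},{"dx":0.01,"dy":0.28,"dz":0,"wx":0,"wy":0,"wz":-0.023,"gripper":1},{"dx":0.01,"dy":0.34,"dz":0,"wx":0,"wy":0,"wz":-0.028,"gripper":1},{"dx":0.01,"dy":0.39,"dz":0,"wx":0,"wy":0,"wz":-0.032,"gripper":1},{"dx":0.01,"dy":0.43,"dz":0,"wx":0,"wy":0,"wz":-0.035,"gripper":1},{"dx":0.01,"dy":0.46,"dz":0,"wx":0,"wy":0,"wz":-0.037,"gripper":1},{"dx":0.01,"dy":0.47,"dz":0,"wx":0,"wy":0,"wz":-0.038,"gripper":1},{"dx":0.01,"dy":0.47,"dz":0,"wx":0,"wy":0,"wz":-0.038,"gripper":1}]'
python3 - <<'E'
from h import *
d=shot("wrist","w2")
for t in["ball_center","scoop_lip"]:
    o=r.place_of("wrist",t);print(t,[(x["uv"],x["score"]) for x in o[:2]])
print(r.get_state()["q"])
E
```

```text
time: 8.1
eef_pos: [0.6539, 0.0263, 0.1382]
ee_rot: [[-0.994, 0.062, -0.093], [0.061, 0.998, 0.013], [0.094, 0.008, -0.996]]
contact_force: [-0.0, 0.0, -0.7]
width: 0.0123
time: 9.3
eef_pos: [0.6564, 0.1439, 0.1382]
ee_rot: [[-0.979, 0.18, -0.091], [0.178, 0.984, 0.024], [0.094, 0.007, -0.996]]
contact_force: [-0.1, -0.5, -0.9]
width: 0.0127
ball_center [([323.2, 207.4], 0.8), ([320.7, 29.0], 0.61)]
scoop_lip [([321.1, 30.8], 0.43)]
[-0.4158961   0.70502646  0.37011924  1.17129182 -0.27500049  1.39677873
  1.33165239]
```

View pics/w2.png

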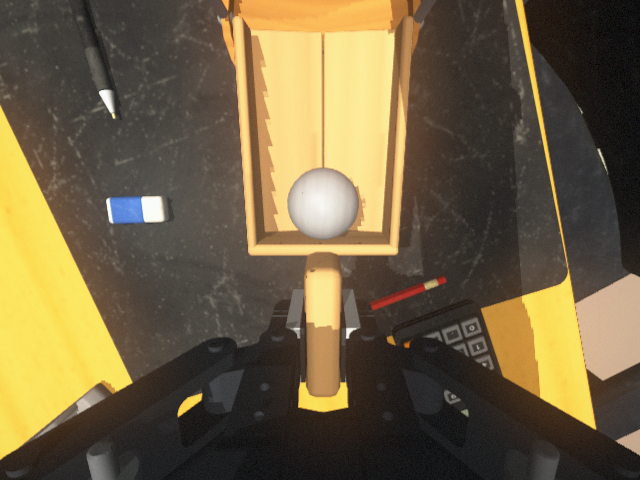

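The wrist view shows the ball at (323,205) resting against the back wall. The dish is beyond the spout with its arch legs symmetric at (222,15) and (418,15). Next I level the scoop and lower it into the pour position.

```bash
python3 -m inch '[{"dx":0,"dy":0,"dz":-0.01,"wx":0,"wy":-0.001,"wz":0,"gripper":1},{"dx":-0.005,"dy":0,"dz":-0.025,"wx":-0.001,"wy":-0.003,"wz":0,"gripper":1},{"dx":-0.01,"dy":0,"dz":-0.045,"wx":-0.001,"wy":-0.006,"wz":0,"gripper":1},{"dx":-0.015,"dy":0,"dz":-0.07,"wx":-0.002,"wy":-0.009,"wz":0,"gripper":1},{"dx":-0.02,"dy":0,"dz":-0.095,"wx":-0.002,"wy":-0.012,"wz":0,"gripper":1},{"dx":-0.027,"dy":0,"dz":-0.12,"wx":-0.003,"wy":-0.015,"wz":0,"gripper":1},{"dx":-0.034,"dy":0,"dz":-0.145,"wx":-0.003,"wy":-0.018,"wz":0,"gripper":1},{"dx":-0.041,"dy":0.002,"dz":-0.165,"wx":-0.004,"wy":-0.021,"wz":0,"gripper":1},{"dx":-0.048,"dy":0.004,"dz":-0.185,"wx":-0.004,"wy":-0.024,"wz":0,"gripper":1},{"dx":-0.054,"dy":0.004,"dz":-0.197,"wx":-0.005,"wy":-0.026,"wz":0,"gripper":1},{"dx":-0.058,"dy":0.004,"dz":-0.204,"wx":-0.005,"wy":-0.028,"wz":0,"gripper":1},{"dx":-0.059,"dy":0.004,"dz":-0.205,"wx":-0.005,"wy":-0.029,"wz":0,"gripper":1}]'
python3 - <<'E'
from h import *
d=shot("wrist");s=shot("scene");t=shot("top")
st=r.get_state();R=st["ee_rot"];p=st["eef_pos"]
print(p,R)
# tool x = -scoop x, tool y= scoop y, tool z=-scoop z
F=lambda x,y,z:p+R@np.array([-(x-.073),y,-(z-.0215)])
h=np.array([np.cos(-.18),np.sin(-.18)])
lip=F(-.042,0,.012);c=np.array([.498,.171]);print("lip",lip,"dish x",(lip[:2]-c)@h,"y",(lip[:2]-c)@[-h[1],h[0]])
im=d["frame"][:,:,::-1].copy()
for q in[(-.042,0,.012),(-.042,.031,.031),(-.042,-.031,.031),(.044,.031,.031),(.044,-.031,.031)]:
    cv2.circle(im,tuple(int(v) for v in proj(d,F(*q))),3,(0,0,255),-1)
def dishpt(x,y,z): return np.r_[c+x*h+y*np.array([-h[1],h[0]]),z]
for a in np.linspace(0,2*np.pi,60): 
    u=proj(d,dishpt(.065*np.cos(a),.065*np.sin(a),.04))
    if 0<=u[1]<480 : cv2.circle(im,tuple(int(v) for v in u),2,(0,255,0),-1)
cv2.imwrite("pics/w3.png",im)
def ov(dd,x0,x1,y0,y1,k):
    b=dd["frame"][:,:,::-1].copy();b=cv2.resize(b[y0:y1,x0:x1],None,fx=k,fy=k)
    for a in np.linspace(0,2*np.pi,60):
        for rr,z in((.065,.04),):
            u=(proj(dd,dishpt(rr*np.cos(a),rr*np.sin(a),z))-[x0,y0]+.5)*k;cv2.circle(b,tuple(int(v) for v in u),1,(0,255,0),-1)
    for q in[(0,.028,.127),(0,-.028,.127),(0,0,.018)]:
        u=(proj(dd,dishpt(*q))-[x0,y0]+.5)*k;cv2.circle(b,tuple(int(v) for v in u),2,(255,0,0),-1)
    u=(proj(dd,lip)-[x0,y0]+.5)*k;cv2.circle(b,tuple(int(v) for v in u),2,(0,0,255),-1)
    return b
A=ov(s,360,500,230,370,2.8);B=ov(t,170,310,130,270,2.8);cv2.imwrite("pics/st3.png",np.hstack([A,B]))
E
```

```text
time: 10.65
eef_pos: [0.6415, 0.1436, 0.0869]
ee_rot: [[-0.984, 0.181, 0.0], [0.181, 0.984, 0.008], [0.001, 0.008, -1.0]]
contact_force: [-0.4, -0.2, -0.9]
width: 0.0129
[0.64207054 0.14343983 0.08736881] [[-9.83503993e-01  1.80884523e-01  8.27473219e-04]
 [ 1.80885345e-01  9.83472139e-01  7.94001714e-03]
 [ 6.22429359e-04  7.95871634e-03 -9.99968135e-01]]
lip [0.52897544 0.16431708 0.07794069] dish x 0.03167142964489744 y -0.0010294326607080953
```

View pics/w3.png

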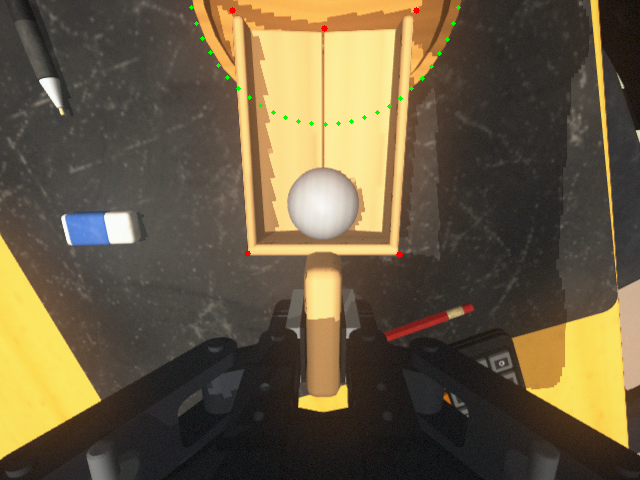

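View pics/st3.png

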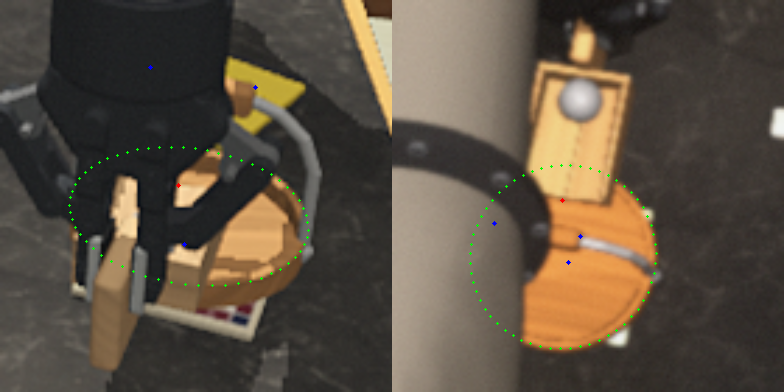

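The overlays match: rim, grip block and spout line up, with the lip about 32 mm from the dish centre and on its axis. I'll start tipping slowly, first to about 6.5°.

```bash
python3 -m inch '[{"dx":0,"dy":0,"dz":0,"wx":0,"wy":-0.002,"wz":0,"gripper":1},{"dx":0,"dy":0,"dz":0,"wx":-0.001,"wy":-0.005,"wz":0,"gripper":1},{"dx":0,"dy":0,"dz":0,"wx":-0.001,"wy":-0.009,"wz":0,"gripper":1},{"dx":0,"dy":0,"dz":0,"wx":-0.002,"wy":-0.013,"wz":0,"gripper":1},{"dx":0,"dy":0,"dz":0,"wx":-0.003,"wy":-0.017,"wz":0,"gripper":1},{"dx":0,"dy":0,"dz":0,"wx":-0.004,"wy":-0.021,"wz":0,"gripper":1},{"dx":0,"dy":0,"dz":0,"wx":-0.005,"wy":-0.025,"wz":0,"gripper":1},{"dx":0,"dy":0,"dz":0,"wx":-0.005,"wy":-0.029,"wz":0,"gripper":1},{"dx":0,"dy":0,"dz":0,"wx":-0.006,"wy":-0.032,"wz":0,"gripper":1},{"dx":0,"dy":0,"dz":0,"wx":-0.006,"wy":-0.034,"wz":0,"gripper":1},{"dx":0,"dy":0,"dz":0,"wx":-0.006,"wy":-0.035,"wz":0,"gripper":1},{"dx":0,"dy":0,"dz":0,"wx":-0.006,"wy":-0.035,"wz":0,"gripper":1}]'
cat >> h.py <<'E'
def ballw():
    d=shot("wrist");o=r.place_of("wrist","ball_center")
    print("ball wrist",[(np.round(x["uv"]),round(x["score"],2)) for x in o[:3]])
    st=r.get_state();R=st["ee_rot"];print("pitch",np.degrees(np.arctan2(R[:,0][2],1)),"pos",st["eef_pos"],st["time"]);return d
E
python3 -c "
from h import *
ballw()"
```

```text
time: 12.0
eef_pos: [0.6421, 0.1434, 0.0874]
ee_rot: [[-0.977, 0.18, 0.111], [0.18, 0.984, -0.011], [-0.111, 0.009, -0.994]]
contact_force: [0.7, -0.2, -0.9]
width: 0.0128
ball wrist [(array([323., 205.]), 0.56)]
pitch -6.327581884586377 pos [0.64221207 0.1433353  0.08741275] 12.1
```

```bash
python3 -m inch '[{"dx":0,"dy":0,"dz":0,"wx":0,"wy":-0.002,"wz":0,"gripper":1},{"dx":0,"dy":0,"dz":0,"wx":-0.001,"wy":-0.004,"wz":0,"gripper":1},{"dx":0,"dy":0,"dz":0,"wx":-0.001,"wy":-0.006,"wz":0,"gripper":1},{"dx":0,"dy":0,"dz":0,"wx":-0.001,"wy":-0.008,"wz":0,"gripper":1},{"dx":0,"dy":0,"dz":0,"wx":-0.001,"wy":-0.008,"wz":0,"gripper":1},{"dx":0,"dy":0,"dz":0,"wx":-0.001,"wy":-0.008,"wz":0,"gripper":1}]'
python3 -c "
from h import *
ballw()"
```

```text
time: 12.7
eef_pos: [0.6422, 0.1433, 0.0875]
ee_rot: [[-0.974, 0.18, 0.136], [0.18, 0.984, -0.014], [-0.136, 0.011, -0.991]]
contact_force: [0.2, -0.7, -1.3]
width: 0.0127
ball wrist [(array([321., 199.]), 0.66)]
pitch -7.75426704628488 pos [0.64230979 0.1433088  0.08748551] 12.8
```

```bash
python3 -m inch '[{"dx":0,"dy":0,"dz":0,"wx":0,"wy":0,"wz":0,"gripper":1},{"dx":0,"dy":0,"dz":0,"wx":0,"wy":0,"wz":0,"gripper":1}]'
python3 -c "
from h import *
ballw()"
```

```text
time: 13.0
eef_pos: [0.6424, 0.1433, 0.0875]
ee_rot: [[-0.974, 0.18, 0.136], [0.18, 0.984, -0.014], [-0.136, 0.011, -0.991]]
contact_force: [1.1, 0.5, -1.6]
width: 0.0126
ball wrist [(array([323., 199.]), 0.93)]
pitch -7.754659234772375 pos [0.64234139 0.14329282 0.08747769] 13.1
```

```bash
python3 -m inch '[{"dx":0,"dy":0,"dz":0,"wx":0,"wy":-0.002,"wz":0,"gripper":1},{"dx":0,"dy":0,"dz":0,"wx":-0.001,"wy":-0.004,"wz":0,"gripper":1},{"dx":0,"dy":0,"dz":0,"wx":-0.001,"wy":-0.004,"wz":0,"gripper":1},{"dx":0,"dy":0,"dz":0,"wx":-0.001,"wy":-0.004,"wz":0,"gripper":1},{"dx":0,"dy":0,"dz":0,"wx":-0.001,"wy":-0.004,"wz":0,"gripper":1}]'
python3 -c "
from h import *
ballw()"
```

```text
time: 13.6
eef_pos: [0.6423, 0.1433, 0.0875]
ee_rot: [[-0.972, 0.18, 0.148], [0.179, 0.984, -0.017], [-0.149, 0.01, -0.989]]
contact_force: [-0.5, 0.4, -1.4]
width: 0.0128
ball wrist [(array([321., 183.]), 0.91)]
pitch -8.475131078223047 pos [0.6423851  0.14329246 0.08747677] 13.7
```

```bash
python3 -m inch '[{"dx":0,"dy":0,"dz":0,"wx":0,"wy":0,"wz":0,"gripper":1},{"dx":0,"dy":0,"dz":0,"wx":0,"wy":0,"wz":0,"gripper":1}]'
python3 -c "
from h import *
ballw()"
```

```text
time: 13.9
eef_pos: [0.6424, 0.1432, 0.0875]
ee_rot: [[-0.972, 0.18, 0.148], [0.179, 0.984, -0.017], [-0.149, 0.01, -0.989]]
contact_force: [0.2, 0.1, -1.7]
width: 0.013
ball wrist [(array([324., 159.]), 0.72)]
pitch -8.477006706942536 pos [0.64241539 0.14323847 0.08746618] 14.0
```

It is rolling slowly at 8.5°, so I'll hold this tilt and let it roll out.

```bash
python3 -m inch '[{"dx":0,"dy":0,"dz":0,"wx":0,"wy":0,"wz":0,"gripper":1},{"dx":0,"dy":0,"dz":0,"wx":0,"wy":0,"wz":0,"gripper":1},{"dx":0,"dy":0,"dz":0,"wx":0,"wy":0,"wz":0,"gripper":1},{"dx":0,"dy":0,"dz":0,"wx":0,"wy":0,"wz":0,"gripper":1},{"dx":0,"dy":0,"dz":0,"wx":0,"wy":0,"wz":0,"gripper":1}]'
python3 -c "
from h import *
d=ballw();cv2.imwrite('pics/w4.png',d['frame'][:,:,::-1])
shot('top','t4')"
```

```text
time: 14.5
eef_pos: [0.6424, 0.1432, 0.0875]
ee_rot: [[-0.972, 0.18, 0.148], [0.179, 0.984, -0.017], [-0.149, 0.01, -0.989]]
contact_force: [-0.2, -0.7, -0.9]
width: 0.0129
ball wrist [(array([324.,  97.]), 0.74)]
pitch -8.479720831584592 pos [0.6424449  0.14323608 0.08748452] 14.6
```

View pics/w4.png

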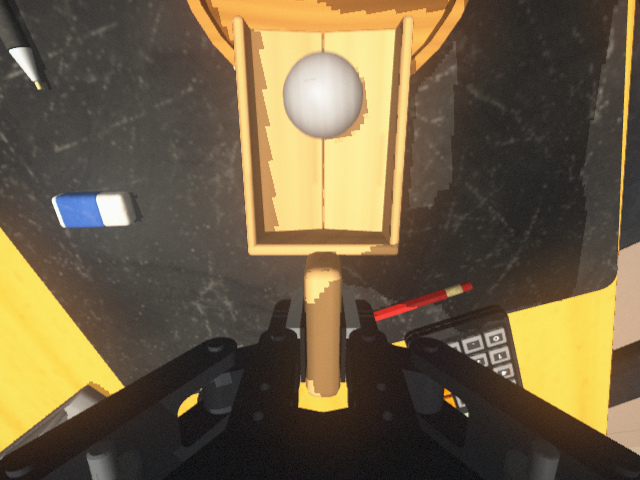

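View pics/t4.png

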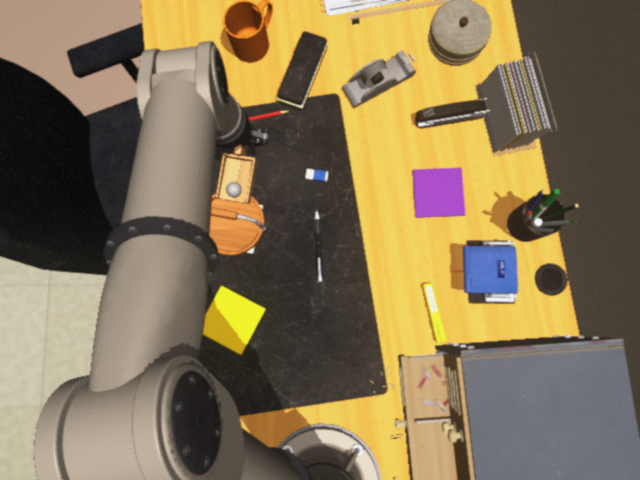

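The ball is near the spout at (323,95), moving slowly at about 0.05 m/s. I'll keep holding.

```bash
python3 -m inch '[{"dx":0,"dy":0,"dz":0,"wx":0,"wy":0,"wz":0,"gripper":1},{"dx":0,"dy":0,"dz":0,"wx":0,"wy":0,"wz":0,"gripper":1},{"dx":0,"dy":0,"dz":0,"wx":0,"wy":0,"wz":0,"gripper":1},{"dx":0,"dy":0,"dz":0,"wx":0,"wy":0,"wz":0,"gripper":1},{"dx":0,"dy":0,"dz":0,"wx":0,"wy":0,"wz":0,"gripper":1},{"dx":0,"dy":0,"dz":0,"wx":0,"wy":0,"wz":0,"gripper":1},{"dx":0,"dy":0,"dz":0,"wx":0,"wy":0,"wz":0,"gripper":1},{"dx":0,"dy":0,"dz":0,"wx":0,"wy":0,"wz":0,"gripper":1},{"dx":0,"dy":0,"dz":0,"wx":0,"wy":0,"wz":0,"gripper":1}]'
python3 -c "
from h import *
d=ballw();cv2.imwrite('pics/w5.png',d['frame'][:,:,::-1])
d=shot('top');s=shot('scene')
cv2.imwrite('pics/t5.png',np.hstack([cv2.resize(x['frame'][b:b+130,a:a+130,::-1],None,fx=3,fy=3) for x,a,b in((d,170,140),(s,360,240))]))"
```

```text
time: 15.55
eef_pos: [0.6424, 0.1433, 0.0875]
ee_rot: [[-0.972, 0.18, 0.148], [0.179, 0.984, -0.017], [-0.149, 0.01, -0.989]]
contact_force: [-0.5, -0.8, -1.1]
width: 0.013
ball wrist [(array([327., 145.]), 0.73)]
pitch -8.481345484006708 pos [0.64244869 0.14323637 0.08751029] 15.65
```

View pics/w5.png

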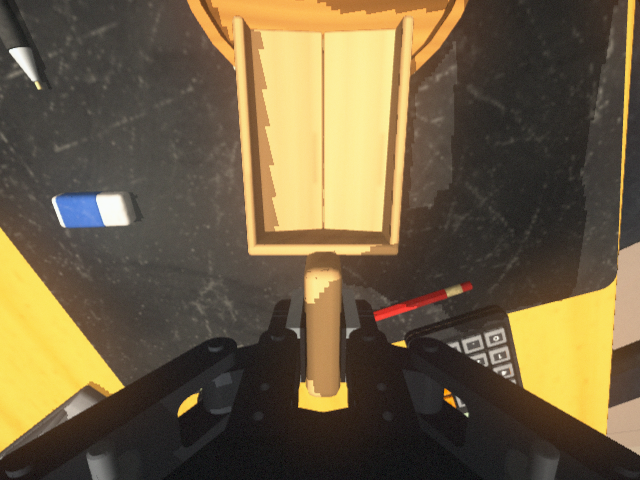

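View pics/t5.png

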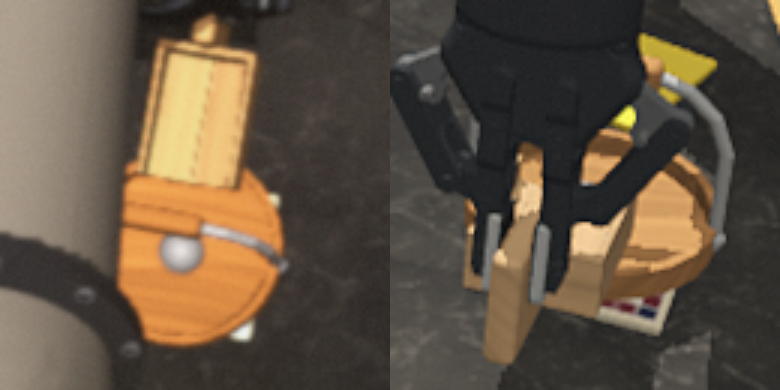

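The ball is in the dish near its middle, at top-camera (230,224), and the scoop is empty. I'll retreat up and outward while levelling the scoop, then carry it back.

```bash
python3 -m inch '[{"dx":0.01,"dy":0,"dz":0.03,"wx":0,"wy":0.003,"wz":0,"gripper":1},{"dx":0.02,"dy":0,"dz":0.09,"wx":0.002,"wy":0.01,"wz":0,"gripper":1},{"dx":0.04,"dy":0,"dz":0.16,"wx":0.004,"wy":0.02,"wz":0,"gripper":1},{"dx":0.06,"dy":0,"dz":0.23,"wx":0.006,"wy":0.032,"wz":0,"gripper":1},{"dx":0.08,"dy":-0.04,"dz":0.28,"wx":0.008,"wy":0.042,"wz":0,"gripper":1},{"dx":0.09,"dy":-0.12,"dz":0.3,"wx":0.0085,"wy":0.0465,"wz":0,"gripper":1},{"dx":0.09,"dy":-0.24,"dz":0.3,"wx":0.0085,"wy":0.0465,"wz":0,"gripper":1},{"dx":0.08,"dy":-0.38,"dz":0.3,"wx":0.0085,"wy":0.0465,"wz":0,"gripper":1},{"dx":0.06,"dy":-0.52,"dz":0.3,"wx":0.0085,"wy":0.0465,"wz":0,"gripper":1},{"dx":0.04,"dy":-0.65,"dz":0.3,"wx":0.0085,"wy":0.0465,"wz":0,"gripper":1},{"dx":0,"dy":-0.76,"dz":0.3,"wx":0.0085,"wy":0.0465,"wz":0,"gripper":1},{"dx":-0.04,"dy":-0.86,"dz":0.3,"wx":0.0085,"wy":0.0465,"wz":0,"gripper":1}]'
```

```text
time: 16.95
eef_pos: [0.632, -0.074, 0.1625]
ee_rot: [[-0.983, 0.183, 0.003], [0.183, 0.983, 0.009], [-0.002, 0.009, -1.0]]
contact_force: [0.9, -0.1, -0.9]
width: 0.0126
```

```bash
python3 -m inch '[{"dx":-0.05,"dy":-0.04,"dz":0,"wx":-0.003,"wy":0,"wz":0.015,"gripper":1},{"dx":-0.1,"dy":-0.08,"dz":-0.02,"wx":-0.003,"wy":0,"wz":0.03,"gripper":1},{"dx":-0.13,"dy":-0.104,"dz":-0.06,"wx":-0.003,"wy":0,"wz":0.05,"gripper":1},{"dx":-0.13,"dy":-0.104,"dz":-0.12,"wx":-0.003,"wy":0,"wz":0.07,"gripper":1},{"dx":-0.13,"dy":-0.104,"dz":-0.2,"wx":-0.003,"wy":0,"wz":0.078,"gripper":1},{"dx":-0.13,"dy":-0.104,"dz":-0.28,"wx":-0.003,"wy":0,"wz":0.078,"gripper":1},{"dx":-0.13,"dy":-0.104,"dz":-0.36,"wx":-0.003,"wy":0,"wz":0.078,"gripper":1},{"dx":-0.13,"dy":-0.104,"dz":-0.42,"wx":-0.003,"wy":0,"wz":0.078,"gripper":1},{"dx":-0.13,"dy":-0.104,"dz":-0.47,"wx":-0.003,"wy":0,"wz":0.078,"gripper":1},{"dx":-0.13,"dy":-0.104,"dz":-0.51,"wx":-0.003,"wy":0,"wz":0.078,"gripper":1},{"dx":-0.13,"dy":-0.104,"dz":-0.53,"wx":-0.003,"wy":0,"wz":0.078,"gripper":1},{"dx":-0.13,"dy":-0.104,"dz":-0.53,"wx":-0.003,"wy":0,"wz":0.078,"gripper":1}]'; python3 -c "
from h import *
d=ballw();cv2.imwrite('pics/w6.png',d['frame'][:,:,::-1]);print(r.get_state()['ee_rot'])
d=shot('scene');cv2.imwrite('pics/s6.png',d['frame'][:,:,::-1])"
```

```text
time: 18.15
eef_pos: [0.5992, -0.0999, 0.0295]
ee_rot: [[-0.998, -0.061, 0.001], [-0.061, 0.998, -0.0], [-0.001, -0.0, -1.0]]
contact_force: [-0.2, -0.7, -0.6]
width: 0.0127
ball wrist []
pitch -0.19010248620601833 pos [ 0.6000697  -0.10015495  0.0305647 ] 18.25
[[-9.98116307e-01 -6.12582484e-02  3.35629816e-03]
 [-6.12603387e-02  9.98121684e-01 -5.23480497e-04]
 [-3.31792648e-03 -7.28102382e-04 -9.99994231e-01]]
```

View pics/s6.png

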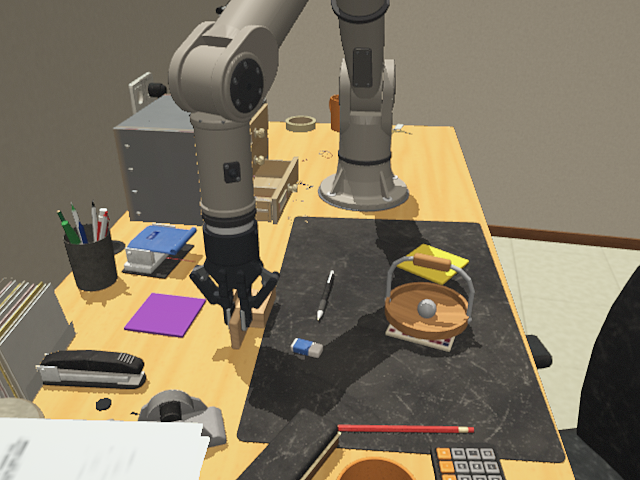

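The ball sits in the middle of the dish at scene (427,309), and the scoop is just above its old spot. The final few millimetres down will be slow.

```bash
python3 -m inch '[{"dx":-0.003,"dy":0,"dz":-0.01,"wx":0,"wy":0.001,"wz":0,"gripper":1},{"dx":-0.003,"dy":0,"dz":-0.02,"wx":0,"wy":0.001,"wz":0,"gripper":1},{"dx":-0.003,"dy":0,"dz":-0.028,"wx":0,"wy":0.001,"wz":0,"gripper":1},{"dx":-0.003,"dy":0,"dz":-0.034,"wx":0,"wy":0.001,"wz":0,"gripper":1},{"dx":-0.003,"dy":0,"dz":-0.036,"wx":0,"wy":0.001,"wz":0,"gripper":1},{"dx":-0.003,"dy":0,"dz":-0.036,"wx":0,"wy":0.001,"wz":0,"gripper":1}]'
```

```text
time: 18.9
eef_pos: [0.5994, -0.1002, 0.0218]
ee_rot: [[-0.998, -0.061, 0.0], [-0.061, 0.998, -0.001], [-0.0, -0.001, -1.0]]
contact_force: [0.5, 0.1, -0.6]
width: 0.0129
```

```bash
python3 -m inch '[{"dx":0,"dy":0,"dz":-0.002,"wx":0,"wy":0,"wz":0,"gripper":1},{"dx":0,"dy":0,"dz":-0.002,"wx":0,"wy":0,"wz":0,"gripper":0.8},{"dx":0,"dy":0,"dz":-0.002,"wx":0,"wy":0,"wz":0,"gripper":0.6},{"dx":0,"dy":0,"dz":-0.002,"wx":0,"wy":0,"wz":0,"gripper":0.3},{"dx":0,"dy":0,"dz":-0.002,"wx":0,"wy":0,"wz":0,"gripper":0},{"dx":0,"dy":0,"dz":-0.002,"wx":0,"wy":0,"wz":0,"gripper":0},{"dx":0,"dy":0,"dz":-0.002,"wx":0,"wy":0,"wz":0,"gripper":0},{"dx":0,"dy":0,"dz":0.02,"wx":0,"wy":0,"wz":0,"gripper":0},{"dx":0,"dy":0,"dz":0.08,"wx":0,"wy":0,"wz":0,"gripper":0},{"dx":0,"dy":0,"dz":0.2,"wx":0,"wy":0,"wz":0,"gripper":0},{"dx":0,"dy":0,"dz":0.35,"wx":0,"wy":0,"wz":0,"gripper":0},{"dx":0,"dy":0,"dz":0.52,"wx":0,"wy":0,"wz":0,"gripper":0}]'; python3 -c "
from h import *
shot('wrist','w7');d=shot('scene');cv2.imwrite('pics/s7.png',d['frame'][:,:,::-1])
t=shot('top');
for n,z in dict(dish_grip=.118,ball_center=.033,dish_floor=.018).items():
  for c,dd in(('scene',d),('top',t)):
    for o in r.place_of(c,n)[:2]:print(n,c,o['uv'],round(o['score'],2),onplane(dd,o['uv'],z))
"
```

```text
time: 20.1
eef_pos: [0.5988, -0.1001, 0.1536]
ee_rot: [[-0.998, -0.061, -0.0], [-0.061, 0.998, -0.001], [0.0, -0.0, -1.0]]
contact_force: [0.9, 0.6, 0.2]
width: 0.0855
dish_grip scene [431.9, 263.7] 0.92 [0.50173218 0.17224809 0.118     ]
dish_grip scene [425.2, 311.9] 0.42 [0.62417319 0.16886235 0.118     ]
dish_grip top [218.0, 214.0] 0.58 [0.49580286 0.17910479 0.118     ]
ball_center scene [427.5, 308.7] 0.54 [0.49695855 0.17314563 0.033     ]
ball_center top [233.7, 221.7] 0.64 [0.49789828 0.16624694 0.033     ]
dish_floor scene [426.8, 315.4] 0.9 [0.49407993 0.17324983 0.018     ]
dish_floor top [234.6, 225.1] 0.73 [0.49393277 0.1671535  0.018     ]
```

View pics/w7.png

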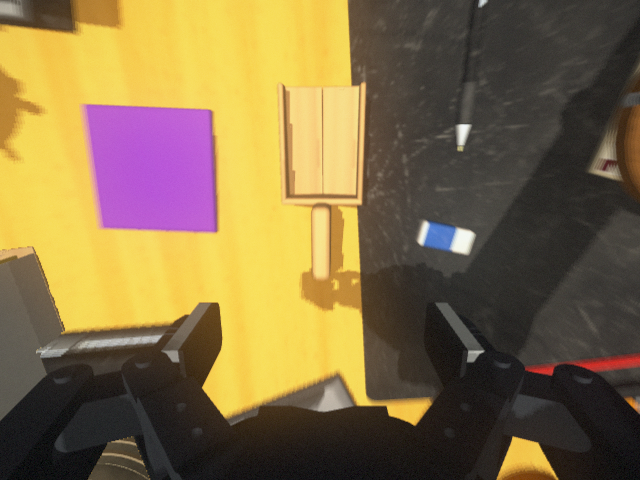

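View pics/s7.png

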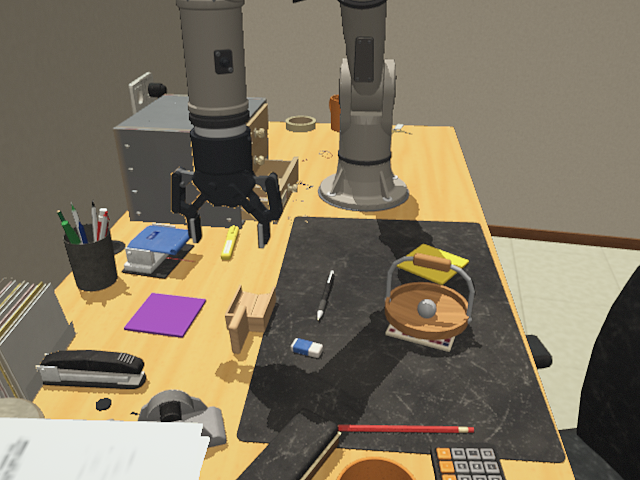

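The scoop is flat and released at wrist (322,180), and the pen and eraser are unmoved. Next I go above the dish grip.

```bash
python3 -m inch '[{"dx":0,"dy":0.03,"dz":0.1,"wx":0,"wy":0,"wz":-0.03,"gripper":0},{"dx":-0.02,"dy":0.1,"dz":0.2,"wx":0,"wy":0,"wz":-0.07,"gripper":0},{"dx":-0.05,"dy":0.2,"dz":0.3,"wx":0,"wy":0,"wz":-0.11,"gripper":0},{"dx":-0.1,"dy":0.3,"dz":0.34,"wx":0,"wy":0,"wz":-0.155,"gripper":0},{"dx":-0.15,"dy":0.4,"dz":0.34,"wx":0,"wy":0,"wz":-0.2,"gripper":0},{"dx":-0.2,"dy":0.5,"dz":0.34,"wx":0,"wy":0,"wz":-0.245,"gripper":0},{"dx":-0.25,"dy":0.6,"dz":0.34,"wx":0,"wy":0,"wz":-0.29,"gripper":0},{"dx":-0.3,"dy":0.7,"dz":0.34,"wx":0,"wy":0,"wz":-0.335,"gripper":0},{"dx":-0.33,"dy":0.8,"dz":0.34,"wx":0,"wy":0,"wz":-0.38,"gripper":0},{"dx":-0.36,"dy":0.9,"dz":0.34,"wx":0,"wy":0,"wz":-0.42,"gripper":0},{"dx":-0.39,"dy":0.97,"dz":0.34,"wx":0,"wy":0,"wz":-0.46,"gripper":0},{"dx":-0.4,"dy":1,"dz":0.34,"wx":0,"wy":0,"wz":-0.5,"gripper":0}]'; python3 -c "
from h import *
t=shot('top');s=shot('scene')
print(r.get_state()['q'])
o=r.place_of('top','dish_grip');q=r.place_of('scene','dish_grip');print(o[:2],q[:2])
cv2.imwrite('pics/t8.png',t['frame'][:,:,::-1])"
```

```text
time: 21.75
eef_pos: [0.4968, 0.153, 0.2343]
ee_rot: [[-0.06, 0.998, -0.003], [0.998, 0.06, 0.003], [0.003, -0.003, -1.0]]
contact_force: [0.8, 0.6, -0.4]
width: 0.0857
[-0.80355516  0.27440234  0.60295956  1.60308695 -0.16217347  1.31572294
 -0.11140094]
[{'uv': [219.8, 213.3], 'score': 0.83}] [{'uv': [431.0, 264.6], 'score': 0.87}]
```

```bash
python3 -m inch '[{"dx":0,"dy":0.03,"dz":-0.03,"wx":0,"wy":0,"wz":-0.03,"gripper":0},{"dx":0,"dy":0.06,"dz":-0.06,"wx":0,"wy":0,"wz":-0.06,"gripper":0},{"dx":0,"dy":0.072,"dz":-0.08,"wx":0,"wy":0,"wz":-0.076,"gripper":0},{"dx":0,"dy":0.072,"dz":-0.08,"wx":0,"wy":0,"wz":-0.076,"gripper":0},{"dx":0,"dy":0.072,"dz":-0.08,"wx":0,"wy":0,"wz":-0.076,"gripper":0}]'; python3 -c "
from h import *
w=shot('wrist','w8');t=shot('top');s=shot('scene')
for n,z in dict(dish_grip=.118,ball_center=.033,dish_floor=.018).items():
    for o in r.place_of('wrist',n)[:2]:print(n,o['uv'],round(o['score'],2),onplane(w,o['uv'],z))
print(tri([(t,[220.8,213.7]),(s,[431.3,264])]))
o=r.place_of('wrist','dish_grip')
if o: print(tri([(t,[220.8,213.7]),(s,[431.3,264]),(w,o[0]['uv'])]))
"
```

```text
time: 22.45
eef_pos: [0.4986, 0.1663, 0.2148]
ee_rot: [[0.174, 0.985, -0.001], [0.985, -0.174, 0.001], [0.0, -0.001, -1.0]]
contact_force: [0.2, 0.5, 0.0]
width: 0.0855
dish_grip [318.7, 238.8] 0.8 [0.4967246  0.17186472 0.118     ]
dish_grip [321.8, 211.4] 0.71 [0.50238279 0.19121075 0.118     ]
ball_center [318.4, 216.0] 0.5 [0.49535234 0.17153802 0.033     ]
dish_floor [322.0, 213.2] 0.89 [0.49867775 0.17075346 0.018     ]
(array([0.49700374, 0.17305528, 0.11492653]), [np.float64(0.9001648801701413), np.float64(1.0981299856355127)])
(array([0.49686472, 0.1724152 , 0.1154347 ]), [np.float64(1.1927395085753012), np.float64(0.8500022827833024), np.float64(1.6811969899528418)])
```

View pics/w8.png

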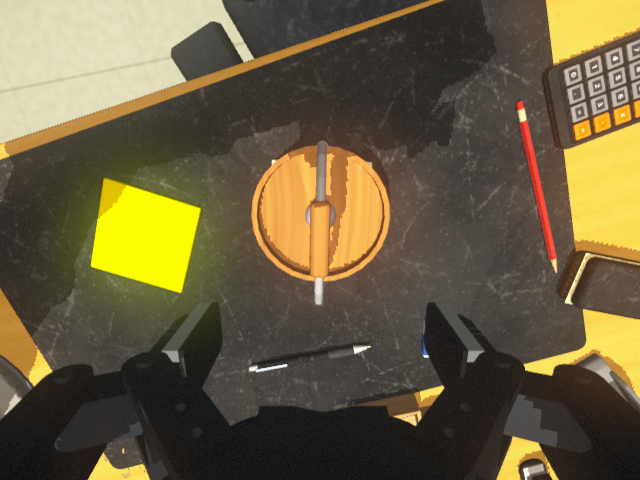

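```bash
python3 -c "
from h import *
w=shot('wrist');f=w['frame'][:,:,::-1];b=cv2.resize(f[130:310,240:400],None,fx=3.3,fy=3.3,interpolation=cv2.INTER_CUBIC);cv2.imwrite('pics/w9.png',b)
a=onplane(w,[321,203],.127);c=onplane(w,[319,278],.127);print(a,c,(a+c)/2,np.linalg.norm(a-c),np.arctan2(*(a-c)[1::-1])-np.pi/2)
print(r.get_state()['eef_pos'])
"
```

```text
[0.50304862 0.19972653 0.127     ] [0.49222201 0.14655038 0.127     ] [0.49763532 0.17313845 0.127     ] 0.0542670951127574 -0.20085357779122148
[0.49832995 0.16743409 0.21499305]
```

View pics/w9.png

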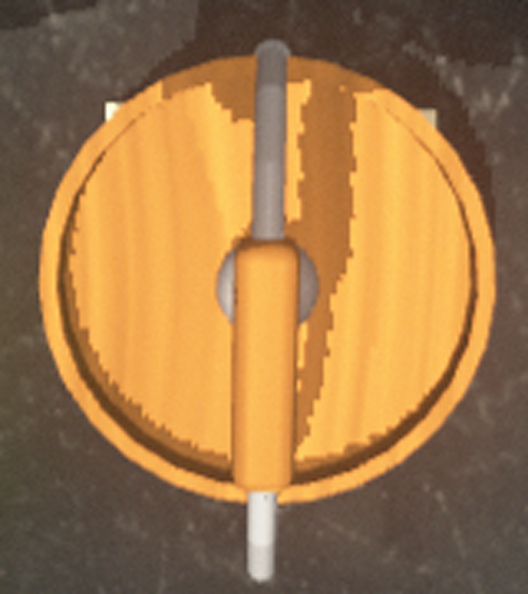

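The wrist crop shows the block centred over the dish with the ball just behind it, and the block's yaw is about −0.195. I'll descend with the jaws closing along the dish's x.

```bash
python3 -m inch '[{"dx":-0.003,"dy":0.01,"dz":-0.05,"wx":0,"wy":0,"wz":-0.003,"gripper":0},{"dx":-0.003,"dy":0.019,"dz":-0.12,"wx":0,"wy":0,"wz":-0.006,"gripper":0},{"dx":-0.003,"dy":0.019,"dz":-0.2,"wx":0,"wy":0,"wz":-0.006,"gripper":0},{"dx":-0.003,"dy":0.019,"dz":-0.28,"wx":0,"wy":0,"wz":-0.006,"gripper":0},{"dx":-0.003,"dy":0.019,"dz":-0.36,"wx":0,"wy":0,"wz":-0.006,"gripper":0},{"dx":-0.003,"dy":0.019,"dz":-0.42,"wx":0,"wy":0,"wz":-0.006,"gripper":0},{"dx":-0.003,"dy":0.019,"dz":-0.45,"wx":0,"wy":0,"wz":-0.006,"gripper":0},{"dx":-0.003,"dy":0.019,"dz":-0.462,"wx":0,"wy":0,"wz":-0.006,"gripper":0},{"dx":-0.003,"dy":0.019,"dz":-0.462,"wx":0,"wy":0,"wz":-0.006,"gripper":0},{"dx":-0.003,"dy":0.019,"dz":-0.462,"wx":0,"wy":0,"wz":-0.006,"gripper":0}]'; python3 -c "
from h import *
d=shot('scene');cv2.imwrite('pics/s9.png',cv2.resize(d['frame'][170:370,340:520,::-1],None,fx=3,fy=3));print(r.get_state()['eef_pos'],r.get_state()['ee_rot'])"
```

```text
time: 23.85
eef_pos: [0.4982, 0.1723, 0.1002]
ee_rot: [[0.193, 0.981, 0.001], [0.981, -0.193, 0.002], [0.002, 0.001, -1.0]]
contact_force: [1.1, 0.1, 0.4]
width: 0.0858
[0.49832943 0.17238734 0.10033371] [[ 1.92640264e-01  9.81268589e-01  1.29777740e-03]
 [ 9.81266247e-01 -1.92642845e-01  2.29945876e-03]
 [ 2.50639419e-03  8.30496817e-04 -9.99996514e-01]]
```

View pics/s9.png

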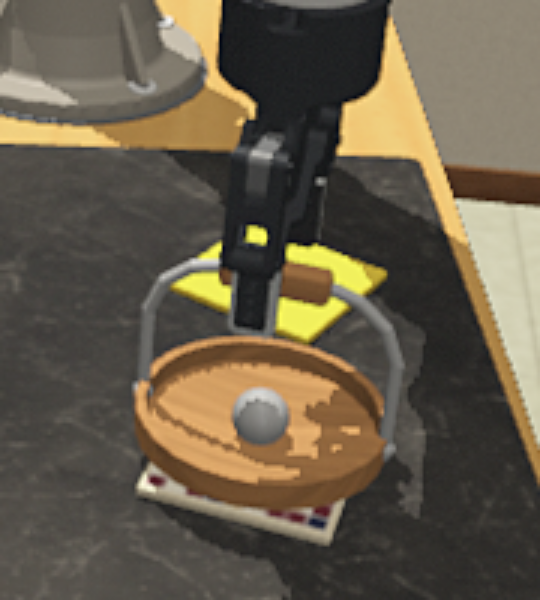

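The fingers straddle the block at scene (431,265), and the ball is centred below, well clear of them. I'll close slowly.

```bash
python3 -m inch '[{"dx":-0.002,"dy":0,"dz":-0.002,"wx":0,"wy":0,"wz":0,"gripper":0.3},{"dx":-0.002,"dy":0,"dz":-0.002,"wx":0,"wy":0,"wz":0,"gripper":0.5},{"dx":-0.002,"dy":0,"dz":-0.002,"wx":0,"wy":0,"wz":0,"gripper":0.65},{"dx":-0.002,"dy":0,"dz":-0.002,"wx":0,"wy":0,"wz":0,"gripper":0.72},{"dx":-0.002,"dy":0,"dz":-0.002,"wx":0,"wy":0,"wz":0,"gripper":0.77},{"dx":-0.002,"dy":0,"dz":-0.002,"wx":0,"wy":0,"wz":0,"gripper":0.8},{"dx":-0.002,"dy":0,"dz":-0.002,"wx":0,"wy":0,"wz":0,"gripper":0.83},{"dx":-0.002,"dy":0,"dz":-0.002,"wx":0,"wy":0,"wz":0,"gripper":0.87},{"dx":-0.002,"dy":0,"dz":-0.002,"wx":0,"wy":0,"wz":0,"gripper":1},{"dx":-0.002,"dy":0,"dz":-0.002,"wx":0,"wy":0,"wz":0,"gripper":1},{"dx":-0.002,"dy":0,"dz":-0.002,"wx":0,"wy":0,"wz":0,"gripper":1},{"dx":-0.002,"dy":0,"dz":-0.002,"wx":0,"wy":0,"wz":0,"gripper":1}]' 60; python3 -c "
from h import *
d=shot('scene');cv2.imwrite('pics/s10.png',cv2.resize(d['frame'][170:370,340:520,::-1],None,fx=3,fy=3))"
```

```text
time: 25.1
eef_pos: [0.4976, 0.1725, 0.0999]
ee_rot: [[0.193, 0.981, 0.001], [0.981, -0.193, 0.002], [0.003, 0.0, -1.0]]
contact_force: [-2.8, -0.8, 3.2]
width: 0.0132
```

View pics/s10.png

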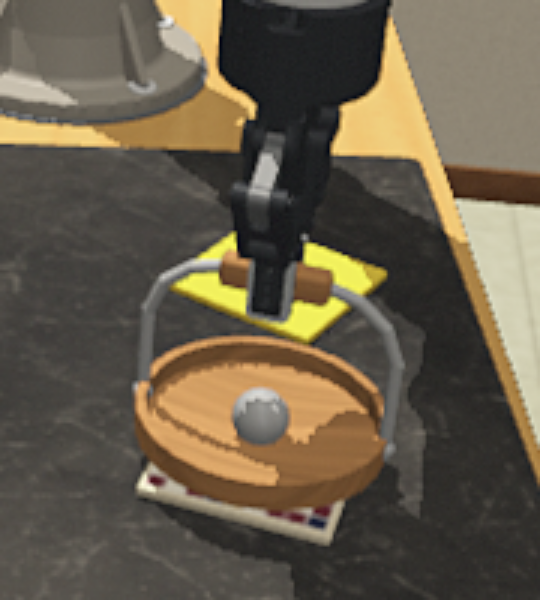

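Gripped at 13 mm with the ball still centred. Next is a slow lift straight up of about 85 mm with gentle ramps.

```bash
python3 -m inch '[{"dx":0,"dy":0,"dz":0.004,"wx":0,"wy":0,"wz":0,"gripper":1},{"dx":0,"dy":0,"dz":0.012,"wx":0,"wy":0,"wz":0,"gripper":1},{"dx":0,"dy":0,"dz":0.025,"wx":0,"wy":0,"wz":0,"gripper":1},{"dx":0,"dy":0,"dz":0.04,"wx":0,"wy":0,"wz":0,"gripper":1},{"dx":0,"dy":0,"dz":0.06,"wx":0,"wy":0,"wz":0,"gripper":1},{"dx":0,"dy":0,"dz":0.08,"wx":0,"wy":0,"wz":0,"gripper":1},{"dx":0,"dy":0,"dz":0.1,"wx":0,"wy":0,"wz":0,"gripper":1},{"dx":0,"dy":0,"dz":0.12,"wx":0,"wy":0,"wz":0,"gripper":1},{"dx":0,"dy":0,"dz":0.14,"wx":0,"wy":0,"wz":0,"gripper":1},{"dx":0,"dy":0,"dz":0.155,"wx":0,"wy":0,"wz":0,"gripper":1},{"dx":0,"dy":0,"dz":0.165,"wx":0,"wy":0,"wz":0,"gripper":1},{"dx":0,"dy":0,"dz":0.17,"wx":0,"wy":0,"wz":0,"gripper":1}]'; python3 -m inch '[{"dx":0,"dy":0,"dz":0.004,"wx":0,"wy":0,"wz":0,"gripper":1},{"dx":0,"dy":0,"dz":0.015,"wx":0,"wy":0,"wz":0,"gripper":1},{"dx":0,"dy":0,"dz":0.03,"wx":0,"wy":0,"wz":0,"gripper":1},{"dx":0,"dy":0,"dz":0.05,"wx":0,"wy":0,"wz":0,"gripper":1},{"dx":0,"dy":0,"dz":0.07,"wx":0,"wy":0,"wz":0,"gripper":1},{"dx":0,"dy":0,"dz":0.09,"wx":0,"wy":0,"wz":0,"gripper":1},{"dx":0,"dy":0,"dz":0.11,"wx":0,"wy":0,"wz":0,"gripper":1},{"dx":0,"dy":0,"dz":0.13,"wx":0,"wy":0,"wz":0,"gripper":1},{"dx":0,"dy":0,"dz":0.15,"wx":0,"wy":0,"wz":0,"gripper":1},{"dx":0,"dy":0,"dz":0.165,"wx":0,"wy":0,"wz":0,"gripper":1},{"dx":0,"dy":0,"dz":0.17,"wx":0,"wy":0,"wz":0,"gripper":1},{"dx":0,"dy":0,"dz":0.17,"wx":0,"wy":0,"wz":0,"gripper":1}]'; python3 -c "
from h import *
d=shot('scene');cv2.imwrite('pics/s11.png',cv2.resize(d['frame'][170:370,340:520,::-1],None,fx=3,fy=3));print(r.get_state()['q'])"
```

```text
time: 26.35
eef_pos: [0.4977, 0.1725, 0.1427]
ee_rot: [[0.192, 0.981, 0.001], [0.981, -0.192, 0.003], [0.003, 0.0, -1.0]]
contact_force: [0.1, -0.3, -1.8]
width: 0.0129
time: 27.55
eef_pos: [0.4978, 0.1726, 0.1854]
ee_rot: [[0.192, 0.981, 0.001], [0.981, -0.192, 0.003], [0.003, 0.001, -1.0]]
contact_force: [-0.6, -0.6, -2.2]
width: 0.0129
[-0.85061002  0.3284873   0.62704809  1.67030853 -0.20631959  1.20764076
 -0.36921136]
```

View pics/s11.png

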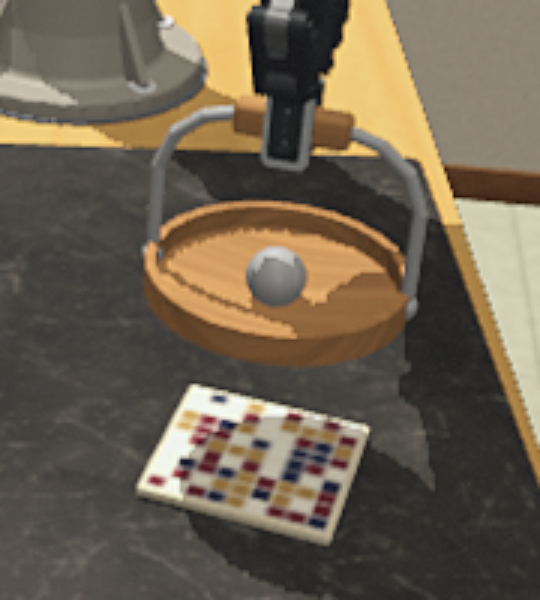

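Lifted level, with the ball in the middle at scene (432,262) and the mosaic coaster directly below. Now a slow quarter turn to the left (+90°) in two calls.

```bash
python3 -m inch '[{"dx":0,"dy":0,"dz":0,"wx":0,"wy":0,"wz":0.004,"gripper":1},{"dx":0,"dy":0,"dz":0,"wx":0,"wy":0,"wz":0.015,"gripper":1},{"dx":0,"dy":0,"dz":0,"wx":0,"wy":0,"wz":0.035,"gripper":1},{"dx":0,"dy":0,"dz":0,"wx":0,"wy":0,"wz":0.06,"gripper":1},{"dx":0,"dy":0,"dz":0,"wx":0,"wy":0,"wz":0.09,"gripper":1},{"dx":0,"dy":0,"dz":0,"wx":0,"wy":0,"wz":0.12,"gripper":1},{"dx":0,"dy":0,"dz":0,"wx":0,"wy":0,"wz":0.15,"gripper":1},{"dx":0,"dy":0,"dz":0,"wx":0,"wy":0,"wz":0.18,"gripper":1},{"dx":0,"dy":0,"dz":0,"wx":0,"wy":0,"wz":0.21,"gripper":1},{"dx":0,"dy":0,"dz":0,"wx":0,"wy":0,"wz":0.23,"gripper":1},{"dx":0,"dy":0,"dz":0,"wx":0,"wy":0,"wz":0.245,"gripper":1},{"dx":0,"dy":0,"dz":0,"wx":0,"wy":0,"wz":0.25,"gripper":1}]'; python3 -c "
from h import *
d=shot('scene');cv2.imwrite('pics/s12.png',cv2.resize(d['frame'][170:370,340:520,::-1],None,fx=3,fy=3));print(r.get_state()['q'])"
```

```text
time: 28.8
eef_pos: [0.4974, 0.1724, 0.1848]
ee_rot: [[-0.559, 0.829, -0.002], [0.829, 0.559, 0.002], [0.003, -0.0, -1.0]]
contact_force: [-1.2, -0.9, -2.4]
width: 0.0131
[-0.74087824  0.31210294  0.4817105   1.66481743 -0.15579552  1.20339736
  0.36981326]
```

View pics/s12.png

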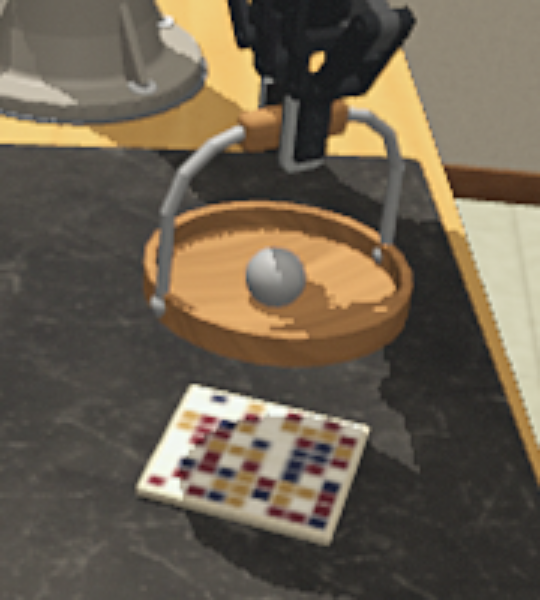

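Halfway round, with the ball still centred.

```bash
python3 -m inch '[{"dx":0,"dy":0,"dz":0,"wx":0,"wy":0,"wz":0.004,"gripper":1},{"dx":0,"dy":0,"dz":0,"wx":0,"wy":0,"wz":0.015,"gripper":1},{"dx":0,"dy":0,"dz":0,"wx":0,"wy":0,"wz":0.035,"gripper":1},{"dx":0,"dy":0,"dz":0,"wx":0,"wy":0,"wz":0.06,"gripper":1},{"dx":0,"dy":0,"dz":0,"wx":0,"wy":0,"wz":0.09,"gripper":1},{"dx":0,"dy":0,"dz":0,"wx":0,"wy":0,"wz":0.12,"gripper":1},{"dx":0,"dy":0,"dz":0,"wx":0,"wy":0,"wz":0.15,"gripper":1},{"dx":0,"dy":0,"dz":0,"wx":0,"wy":0,"wz":0.18,"gripper":1},{"dx":0,"dy":0,"dz":0,"wx":0,"wy":0,"wz":0.21,"gripper":1},{"dx":0,"dy":0,"dz":0,"wx":0,"wy":0,"wz":0.23,"gripper":1},{"dx":0,"dy":0,"dz":0,"wx":0,"wy":0,"wz":0.245,"gripper":1},{"dx":0,"dy":0,"dz":0,"wx":0,"wy":0,"wz":0.25,"gripper":1}]'; python3 -m inch '[{"dx":0,"dy":0,"dz":0,"wx":0,"wy":0,"wz":0,"gripper":1},{"dx":0,"dy":0,"dz":0,"wx":0,"wy":0,"wz":0,"gripper":1},{"dx":0,"dy":0,"dz":0,"wx":0,"wy":0,"wz":0,"gripper":1},{"dx":0,"dy":0,"dz":0,"wx":0,"wy":0,"wz":0,"gripper":1},{"dx":0,"dy":0,"dz":0,"wx":0,"wy":0,"wz":0,"gripper":1},{"dx":0,"dy":0,"dz":0,"wx":0,"wy":0,"wz":0,"gripper":1}]'; python3 -c "
from h import *
d=shot('scene');cv2.imwrite('pics/s13.png',d['frame'][:,:,::-1])
E=lambda x,y:np.array([340+x/3,170+y/3])
st=r.get_state();R=st['ee_rot'];print(st['eef_pos'],np.arctan2(R[1,1],R[0,1]),R[:,2],abs(st['dq']).max())
c=[onplane(d,E(*p),.008) for p in[(195,383),(368,428),(330,540),(138,492)]];print(np.round(c,4),np.mean(c,0))
for a,b in((2,1),(3,0)): v=c[a]-c[b];print('coaster yaw',np.arctan2(v[1],v[0]))
for a,b in((1,0),(2,3)): v=c[a]-c[b];print('coaster yaw',np.arctan2(v[1],v[0])-np.pi/2)
for n,z in dict(ball_center=st['eef_pos'][2]+.019-.11+.025,dish_floor=st['eef_pos'][2]+.019-.1).items():
    for o in r.place_of('scene',n)[:1]:print(n,o['uv'],onplane(d,o['uv'],z))
"
```

```text
time: 30.05
eef_pos: [0.4974, 0.1723, 0.1847]
ee_rot: [[-0.982, 0.191, -0.003], [0.191, 0.982, 0.0], [0.003, -0.0, -1.0]]
contact_force: [-0.3, -0.1, -1.6]
width: 0.0133
time: 30.65
eef_pos: [0.4974, 0.1723, 0.1847]
ee_rot: [[-0.982, 0.191, -0.003], [0.191, 0.982, 0.0], [0.003, -0.0, -1.0]]
contact_force: [0.3, 0.7, -2.4]
width: 0.0128
[0.49740693 0.17230984 0.18476538] 1.3784195339113883 [-2.93766667e-03  2.63776488e-04 -9.99995650e-01] 0.012580141135886415
[[0.4383 0.1352 0.008 ]
 [0.4606 0.2296 0.008 ]
 [0.5583 0.211  0.008 ]
 [0.5414 0.1148 0.008 ]] [0.49965176 0.17265758 0.008     ]
coaster yaw -0.1877016089444913
coaster yaw -0.19481737703753618
coaster yaw -0.2324874509448689
coaster yaw -0.17431942432806724
ball_center [432.4, 263.9] [0.50342425 0.17297468 0.11876538]
dish_floor [433.8, 266.3] [0.4849877  0.17569244 0.10376538]
```

View pics/s13.png

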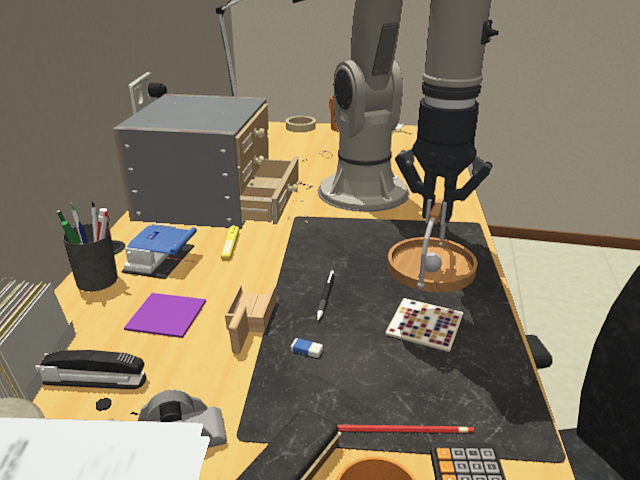

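```bash
python3 -c "
from h import *
st=r.get_state();p=st['eef_pos'];zd=.008+.0855
out=[]
for c in('scene','top','wrist'):
    d=shot(c);P=[p[0],p[1],zd+.025];u=proj(d,P);print(c,'expected ball',u,'net',[(o['uv'],round(o['score'],2)) for o in r.place_of(c,'ball_center')[:2]])
    f=cv2.resize(np.ascontiguousarray(d['frame'][:,:,::-1]),None,fx=3,fy=3);uu=(u+.5)*3
    for a in np.linspace(0,2*np.pi,50):
        v=(proj(d,[p[0]+.065*np.cos(a),p[1]+.065*np.sin(a),zd+.032])+.5)*3;cv2.circle(f,tuple(int(q) for q in v),2,(0,255,0),-1)
    cv2.circle(f,tuple(int(q) for q in uu),3,(0,0,255),-1)
    x,y=int(uu[0]),int(uu[1]);x=max(x,190);y=max(y,200);f=f[y-200:y+200,x-190:x+70] if c=='top' else f[y-200:y+200,x-190:x+190]
    out.append(cv2.resize(f,(260,400)) if 0 else f[:400])
h=min(o.shape[0] for o in out);b=np.hstack([o[:h] for o in out]);b=cv2.resize(b,None,fx=.78,fy=.78);print(b.shape);cv2.imwrite('pics/f.png',b)
"
```

```text
scene expected ball [432.11004823 261.92382028] net [([428.7, 263.3], 0.65)]
top expected ball [221.69653966 212.99945826] net [([223.2, 212.8], 0.66), ([371.7, 227.8], 0.42)]
wrist expected ball [323.30995588 260.1059496 ] net [([320.7, 262.4], 0.57)]
(312, 796, 3)
```

View pics/f.png

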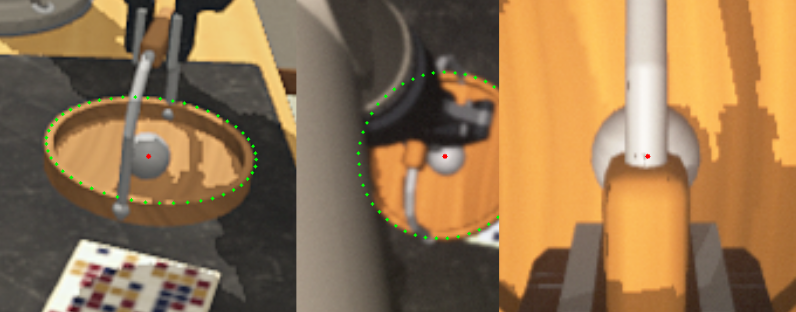

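All three cameras put the ball in the middle of the dish (scene (432,262), top (222,213), wrist (322,261)). The dish is level and still over the coaster, so I'm handing in.

```bash
python3 -c "
from h import *
s=r.get_state();print(s['time'],s['eef_pos'],s['width'],abs(s['dq']).max());print(r.job_done())"
```

```text
31.1 [0.49740086 0.17230386 0.18475236] 0.013059942354029982 0.013189023935336667
the job is handed in; nothing more can be done
None
```

The job is handed in at 31.1 s of the 67 s allowed. The gripper is still holding the dish over its coaster with the ball in the middle.

- **Scoop:** I carried it to the far side of the dish and tipped it slowly to about 8.5°. The ball rolled out at roughly 0.05 m/s into the dish without spilling or touching the fingers. I set the scoop back flat at its old spot, let go and saw it empty.
- **Dish:** I gripped it by the wooden block and lifted it about 85 mm, with its underside at roughly 0.093 m. I then turned it +90° over the coaster, so an open side of the arch faces the chair.

**Last checks before handing in:**
- **Heading:** the dish's x axis was within about 0.01 rad of the coaster's y axis, and the coaster angle itself is uncertain by about 0.03 rad.
- **Level and position:** the tool was tilted 0.003 rad, and the dish was about 2 mm from straight over the coaster.
- **Grip:** the fingers were closed on the block at 13 mm, and the arm was still.
- **Ball:** all three cameras agreed with the ball centred, within about 4 pixels.
- **Bystanders:** the pen and eraser looked unmoved in the pictures; I did not re-measure their positions.

**Disagreement:** one network reading from the scene camera put the dish floor and the ball about 18 mm apart. I put that down to that camera's low viewing angle, since the overlays from all three cameras showed the ball centred.

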